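Wipe down the reject plate and log the cracked pads

TASK

Clear the reject plate: with the scraper block wipe every loose chip off the steel plate into the trough along its edge (the chips are sharp, so never touch them with the gripper), then stand the block back upright on its rubber mat. Next lay all the cracked friction pads lining-up flat on the cleared plate, none overlapping another, and with all of them lying there squeeze the scanner's trigger fully and let it spring right back to log them. Leave the pads on the plate, and do not disturb the bent backing plate, the bronze pins or the brass gauge.

Things in the scene. Friction and masses are not known exactly. Their poses are not given: they have to be found in the camera images.
- reject_plate: Fixed dark steel plate with a grey trough along its near (own -x) edge. Origin on the bench under the plate's centre, z up. Plate top 40 mm above the bench, x -115 to 115 mm, y -135 to 135 mm; lips 8 mm high and 6 mm thick stand around it at its far (+x) and both y edges, none at the trough edge. Trough inside: x -215 to -115 mm, y -135 to 135 mm, floor at 4 mm, outer walls 55 mm high.
- scraper: Loose scraper block, 250 g, standing upright. Origin at the centre of its underside; own x along its length, z up. Black rubber foot 150 (x) x 40 (y) x 20 mm high, above it an aluminium grip ridge 130 (x) x 26 (y) mm from 20 to 72 mm high: pinch the ridge across y.
- scraper_mat: Fixed black rubber mat 190 (x) x 100 (y) x 6 mm on the bench, the scraper's home. Origin at the centre of its underside.
- scanner: Fixed grey scanner in a bench stand, upside down with its black grip pointing straight up. Origin on the bench under the grip's axis; own -x is the way its window points. Grip 30 (x) x 28 (y) mm, from 82 to 190 mm high, its back face at x = +15 mm. Head and stand below, x -84 to 65 mm, y -30 to 30 mm, up to 82 mm. The trigger stands before the grip on its -x side.
- trigger (a joint): Sprung hinge of the scanner's trigger (rad): 0 released, 0.3 fully squeezed against the grip; about 7 N at its upper end. The trigger is a bar 10 (x) x 22 (y) x 85 mm high, hinged at its lower end 45 mm in front (-x) of the grip's axis and 88 mm above the bench; its upper end swings towards the grip.
- trigger_face (a point): Point on the trigger's front face (away from the grip), 75 mm above its hinge, so about 163 mm above the bench; released it is 50 mm in front (-x) of the grip's axis, squeezed about 28 mm.
- pad1: Cracked brake pad, loose, 180 g: steel back 90 (x) x 44 (y) x 6 mm with an olive lining 74 x 42 mm on top with a dark crack across it, 16 mm thick in all. Origin at the centre of the underside, z up through the lining. May be absent.
- pad2: Cracked brake pad, loose, 180 g: steel back 90 (x) x 44 (y) x 6 mm with an olive lining 74 x 42 mm on top with a dark crack across it, 16 mm thick in all. Origin at the centre of the underside, z up through the lining. May be absent.
- pad3: Cracked brake pad, loose, 180 g: steel back 90 (x) x 44 (y) x 6 mm with an olive lining 74 x 42 mm on top with a dark crack across it, 16 mm thick in all. Origin at the centre of the underside, z up through the lining. May be absent.
- pad4: Cracked brake pad, loose, 180 g: steel back 90 (x) x 44 (y) x 6 mm with an olive lining 74 x 42 mm on top with a dark crack across it, 16 mm thick in all. Origin at the centre of the underside, z up through the lining. May be absent.
- chip1: Loose chip of olive lining about 42 x 28 x 14 mm lying on the plate. Origin at the centre of its underside. May be absent.
- chip2: Loose chip of olive lining about 42 x 28 x 14 mm lying on the plate. Origin at the centre of its underside. May be absent.
- chip3: Loose chip of olive lining about 42 x 28 x 14 mm lying on the plate. Origin at the centre of its underside. May be absent.
- chip4: Loose chip of olive lining about 42 x 28 x 14 mm lying on the plate. Origin at the centre of its underside. May be absent.
- chip5: Loose chip of olive lining about 42 x 28 x 14 mm lying on the plate. Origin at the centre of its underside. May be absent.
- chip6: Loose chip of olive lining about 42 x 28 x 14 mm lying on the plate. Origin at the centre of its underside. May be absent.
- bent_plate: Bent steel backing plate without lining, 120 x 46 mm. Leave it alone.
- pin1: Bronze guide pin 90 mm long, 12 mm thick, lying down. Leave it alone.
- pin2: Bronze guide pin, like pin1. Leave it alone.
- wear_gauge: Flat brass wear gauge 110 mm long. Leave it alone.

How it is judged:
On the way, in this order (a step that is already met when the one before it is completed fails the run):
1. every chip is off the plate and in the trough (x of chip1 in the frame of reject_plate between -0.217 and -0.115 m and z of chip1 in the frame of reject_plate between -0.002 and 0.036 m and y of chip1 in the frame of reject_plate between -0.138 and 0.138 m and x of chip2 in the frame of reject_plate between -0.217 and -0.115 m and z of chip2 in the frame of reject_plate between -0.002 and 0.036 m and y of chip2 in the frame of reject_plate between -0.138 and 0.138 m and x of chip3 in the frame of reject_plate between -0.217 and -0.115 m and z of chip3 in the frame of reject_plate between -0.002 and 0.036 m and y of chip3 in the frame of reject_plate between -0.138 and 0.138 m and x of chip4 in the frame of reject_plate between -0.217 and -0.115 m and z of chip4 in the frame of reject_plate between -0.002 and 0.036 m and y of chip4 in the frame of reject_plate between -0.138 and 0.138 m and x of chip5 in the frame of reject_plate between -0.217 and -0.115 m and z of chip5 in the frame of reject_plate between -0.002 and 0.036 m and y of chip5 in the frame of reject_plate between -0.138 and 0.138 m and x of chip6 in the frame of reject_plate between -0.217 and -0.115 m and z of chip6 in the frame of reject_plate between -0.002 and 0.036 m and y of chip6 in the frame of reject_plate between -0.138 and 0.138 m), for 0.2 s.
2. the scraper block stands upright on its mat, let go (x of scraper in the frame of scraper_mat between -0.06 and 0.06 m and y of scraper in the frame of scraper_mat between -0.04 and 0.04 m and z of scraper in the frame of scraper_mat below 0.012 m and angle between scraper's own z axis and vertical below 0.1 rad and contact force between the fingers and scraper below 0.1 N), for 0.2 s.
3. all the cracked pads lie flat on the plate, let go, the chips still in the trough (all of step 1 and x of pad1 in the frame of reject_plate between -0.085 and 0.115 m and y of pad1 in the frame of reject_plate between -0.125 and 0.125 m and z of pad1 in the frame of reject_plate between 0.036 and 0.046 m and angle between each of pad1, pad2, pad3, pad4's own z axis and vertical below 0.08 rad and x of pad2 in the frame of reject_plate between -0.085 and 0.115 m and y of pad2 in the frame of reject_plate between -0.125 and 0.125 m and z of pad2 in the frame of reject_plate between 0.036 and 0.046 m and x of pad3 in the frame of reject_plate between -0.085 and 0.115 m and y of pad3 in the frame of reject_plate between -0.125 and 0.125 m and z of pad3 in the frame of reject_plate between 0.036 and 0.046 m and x of pad4 in the frame of reject_plate between -0.085 and 0.115 m and y of pad4 in the frame of reject_plate between -0.125 and 0.125 m and z of pad4 in the frame of reject_plate between 0.036 and 0.046 m and contact force between the fingers and pad1 below 0.1 N and contact force between the fingers and pad2 below 0.1 N and contact force between the fingers and pad3 below 0.1 N and contact force between the fingers and pad4 below 0.1 N), for 0.3 s.
4. the trigger is squeezed fully while all the pads lie on the plate (value of joint trigger above 0.24 rad and x of pad1 in the frame of reject_plate between -0.085 and 0.115 m and y of pad1 in the frame of reject_plate between -0.125 and 0.125 m and z of pad1 in the frame of reject_plate between 0.036 and 0.046 m and angle between each of pad1, pad2, pad3, pad4's own z axis and vertical below 0.08 rad and x of pad2 in the frame of reject_plate between -0.085 and 0.115 m and y of pad2 in the frame of reject_plate between -0.125 and 0.125 m and z of pad2 in the frame of reject_plate between 0.036 and 0.046 m and x of pad3 in the frame of reject_plate between -0.085 and 0.115 m and y of pad3 in the frame of reject_plate between -0.125 and 0.125 m and z of pad3 in the frame of reject_plate between 0.036 and 0.046 m and x of pad4 in the frame of reject_plate between -0.085 and 0.115 m and y of pad4 in the frame of reject_plate between -0.125 and 0.125 m and z of pad4 in the frame of reject_plate between 0.036 and 0.046 m), for 0.1 s.
5. the trigger has sprung back (value of joint trigger below 0.03 rad), for 0.2 s.
At the end, for the whole second after the job is handed in: All chips in the trough; scraper upright (0.1 rad) on its mat, middle within 60 mm along and 40 mm across; each pad flat on the plate (0.08 rad, 6 mm in height), middle over 30 mm from the trough edge and 10 mm inside the side lips; trigger released; pads and scraper at rest (all of step 1 and all of step 2 and x of pad1 in the frame of reject_plate between -0.085 and 0.115 m and y of pad1 in the frame of reject_plate between -0.125 and 0.125 m and z of pad1 in the frame of reject_plate between 0.036 and 0.046 m and angle between each of pad1, pad2, pad3, pad4's own z axis and vertical below 0.08 rad and x of pad2 in the frame of reject_plate between -0.085 and 0.115 m and y of pad2 in the frame of reject_plate between -0.125 and 0.125 m and z of pad2 in the frame of reject_plate between 0.036 and 0.046 m and x of pad3 in the frame of reject_plate between -0.085 and 0.115 m and y of pad3 in the frame of reject_plate between -0.125 and 0.125 m and z of pad3 in the frame of reject_plate between 0.036 and 0.046 m and x of pad4 in the frame of reject_plate between -0.085 and 0.115 m and y of pad4 in the frame of reject_plate between -0.125 and 0.125 m and z of pad4 in the frame of reject_plate between 0.036 and 0.046 m and value of joint trigger below 0.03 rad and linear speed of each of pad1, pad2, pad3, pad4, scraper below 0.02 m/s); the robot touches nothing.
It fails at once if the gripper's fingers touch a chip (contact force between the fingers and chip1 above 0.5 N or contact force between the fingers and chip2 above 0.5 N or contact force between the fingers and chip3 above 0.5 N or contact force between the fingers and chip4 above 0.5 N or contact force between the fingers and chip5 above 0.5 N or contact force between the fingers and chip6 above 0.5 N).
It fails at once if the bent plate, a pin or the gauge is moved more than 40 mm (distance of any of bent_plate, pin1, pin2, wear_gauge from where it was at the start of the episode above 0.04 m).
Of chip1, chip2, chip3, chip4, chip5, chip6 only 3 to 6 are there at a start; the rules pass over those that are not, and their reading is None.
Of pad1, pad2, pad3, pad4 only 3 to 4 are there at a start; the rules pass over those that are not, and their reading is None.
At some moment in a run one of pad1, pad2, pad3, pad4 may be knocked a few centimetres aside while the robot is not near it.
Once in a run the grip may slacken for a moment while it holds something.
It also fails if it takes over 210 s, if anything falls off the work surface, if the arm or the gripper's body presses on something with over 40 N, if the wrist force passes 120 N, or if a joint passes its speed limit or range.

ROBOT

A 6-joint arm with a two-finger parallel gripper is mounted at the origin on the work surface. World frame = base frame: x ahead of the robot, y to its left, z up, the work surface at z = 0. Lengths are in m, angles in rad, forces in N, time in s.
With the tool pointing down it reaches from about 0.325 to 0.75 m from the base axis. Payload 7.6 kg.
Tool frame: the origin (TCP) lies at the very end of the fingers, on their centre line; the grasp point (between the pads) lies 19 mm behind it; z points along the fingers, y is the line along which they close (so a half turn about z gives the same grasp; the last joint's range is limited). The gripper opens to 85 mm and grips with 20 to 120 N. Pads are 22 mm wide; open, the fingers measure 114 mm over their backs; the gripper's body (76 mm by 85 mm) begins 54 mm behind the grasp point. The pads swing forward as they close: fully open they stand 13 mm farther back than shut.
Start: joints at [1.238, 0.052, 1.401, -0, 1.689, -0.07], TCP at [0.136, 0.507, 0.231] pointing down, gripper open.
Joint ranges: [-2.9, 2.9], [-0.91, 2.17], [0.12, 2.37], [-1.06, 4.2], [0.26, 2.73], [-2.93, 2.93]. Speed limits (rad/s): [2.57, 2.57, 3.01, 3.14, 3.14, 3.14].

INTERFACE

Orientations are given as a rotation vector (axis times angle).
In Python, from station import telemetry, eyes, r gives the robot as it stands.
- The arm moves only by the tool carry_out, never from a script. Its arguments are lists of equal length, an entry for each row: "delta_pos": the shift along the tool's x, y, z in units of 30 mm (1.0 is 30 mm), a list of three; "spin": the turn about the tool's z in rad. In form: {"delta_pos": [[tx, ty, tz], ...], "spin": [spin, ...]}. A call has 1 to 12 rows; each row shifts and turns the commanded pose from where the row before left it, along the tool's axes as they then stand; what a row does not reach is not made up. A row lasts 1/12 s, in which the tool goes at most 41.7 mm and 7.16 degrees, less where a joint would pass 70% of its speed; a pose out of reach is approached as far as the arm can. A call is refused whole if a number of a shift passes 1 or a number of a turn 0.125, either way. A call with a gripper value outside its range is refused whole. "hand" is the opening, from -1 (shut) to 1 (fully open), set as the call begins (left out, the last holds). The fingers move at their own pace and stop on an object; "grip_force" is the grip in N (left out, the last holds). Time passes only in rows, so rows that do not move let the fingers close. It gives the time, the measured TCP pose, the force, the opening and the grip force at its end, in the units of the state.
- telemetry.sense(): the state, without advancing time (a new reading comes with each control period).
- eyes.read_camera(name): name is "scene" or "top" or "wrist"; returns the picture (480x640x3 uint8, red, green, blue); there is no depth.
- eyes.camera_params(name): a dict with "fovy" (degrees; the focal length in pixels is half the picture's height over the tangent of half this angle, whatever the lens; pixels are square), "cx", "cy" (the principal point, pixels), "k1" (the pictures are not rectified: a ray, as slopes to the right and down, at radius r is drawn at 1 + k1 r^2 times it, then the intrinsics apply), "pose" (4x4, takes a point from camera to world coordinates). Camera axes: x right, y down, z forward; pixel columns grow to the right and rows downward; lengths in m; the calibration is good to about 2 mm. A picture is of the moment at which its call begins: read the wrist's pose just before it. camera_params takes no time and is no camera call; for the wrist camera it gives the pose at the moment of the call.
- r.finish_job(): hands the job in; it is judged then, once.
The state is a dict: "t": time; "joint_pos": joint angles; "dq": joint speeds; "tau": joint torques, N m; "eef_pos": TCP position; "tool_rot": TCP orientation; "force": force on the tool from outside, world axes, zero at the start; "ft_torque": the same for the moment, N m; "finger_gap": finger opening in m; "finger_force": force on a finger pad.
Only numpy, scipy, OpenCV 4.12 (cv2) and the standard library are available. Lean on these libraries where they do the work, as an engineer would, in place of code of your own. Each camera call takes 0.05 s, during which the arm holds its last target. There are 200 camera calls.

## Working session

There is one attempt and no reset: what is moved stays moved. The work goes in short steps, Python scripts to look and compute and a tool call to move; the robot and the scene stay as the last step left them, time stands still between calls to the robot, and variables do not carry over. Pictures are saved under pics/ and viewed, at most 14 in all, crops included, and the job is handed in when it is done.

Besides the shell and the picture viewer there is one more tool, called after ">>>" as name(argument=value, ...) on one line, values as JSON. carry_out: Moves the arm, as the interface text tells. Its arguments: {"type":"object","properties":{"delta_pos":{"type":"array"},"spin":{"type":"array"},"hand":{"type":"number"},"grip_force":{"type":"number"}},"required":["delta_pos","spin"]}

```bash
ls; mkdir -p pics; cat > h.py <<'E'
import numpy as np, cv2
from station import telemetry, eyes, r
def und(p,c):
    f=240/np.tan(np.radians(c["fovy"])/2); d=(np.atleast_2d(p).astype(float)-[c["cx"],c["cy"]])/f; u=d.copy()
    for _ in range(20): u=d/(1+c["k1"]*(u**2).sum(1,keepdims=True))
    return u
def cast(p,c,z):
    u=und(p,c); R=c["pose"][:3,:3]; o=c["pose"][:3,3]
    v=np.c_[u,np.ones(len(u))]@R.T
    return o+v*((z-o[2])/v[:,2:])
def proj(P,c):
    q=(np.atleast_2d(P)-c["pose"][:3,3])@c["pose"][:3,:3]; s=q[:,:2]/q[:,2:]
    f=240/np.tan(np.radians(c["fovy"])/2)
    return s*(1+c["k1"]*(s**2).sum(1,keepdims=True))*f+[c["cx"],c["cy"]]
def shot(n,name=None):
    c=eyes.camera_params(n); c["pose"]=np.array(c["pose"]); im=cv2.cvtColor(np.array(eyes.read_camera(n)),cv2.COLOR_RGB2BGR)
    if name: cv2.imwrite(f"pics/{name}.png",im)
    return im,c
E
python3 - <<'E'
from h import *
for n in("top","scene"):
    im,c=shot(n,n+"0"); print({k:(np.round(v,3).tolist()) for k,v in c.items()})
print(telemetry.sense())
E
```

```text
pics
{'fovy': 54.374, 'cx': 312.991, 'cy': 239.453, 'k1': -0.107, 'pose': [[0.006, -0.989, 0.145, 0.315], [-1.0, -0.004, 0.017, -0.038], [-0.016, -0.145, -0.989, 1.372], [0.0, 0.0, 0.0, 1.0]]}
{'fovy': 54.159, 'cx': 319.806, 'cy': 241.311, 'k1': -0.053, 'pose': [[-0.112, 0.538, -0.836, 1.299], [0.994, 0.065, -0.091, 0.062], [0.005, -0.84, -0.542, 0.659], [0.0, 0.0, 0.0, 1.0]]}
{'t': 0.1, 'joint_pos': array([ 1.23769179e+00,  5.27648255e-02,  1.40164223e+00,  1.55189564e-05,
        1.68858201e+00, -7.03077667e-02]), 'dq': array([-0.0011479 , -0.00095821, -0.00147021,  0.00031224, -0.00047943,
       -0.00057615]), 'tau': array([ 7.42875472e-04, -3.82577670e+01, -3.60988033e+01, -7.71501186e-05,
        4.71992389e-03,  1.18475736e-06]), 'eef_pos': array([0.13627494, 0.50672591, 0.23055172]), 'tool_rot': array([-4.11571807e-01, -3.11421834e+00,  2.14394935e-03]), 'force': array([-0.69695184, -0.26930605,  0.26598861]), 'ft_torque': array([0.05369827, 0.01422189, 0.01601503]), 'finger_force': 0.0, 'finger_gap': 0.08553899653623886}
```

View pics/top0.png

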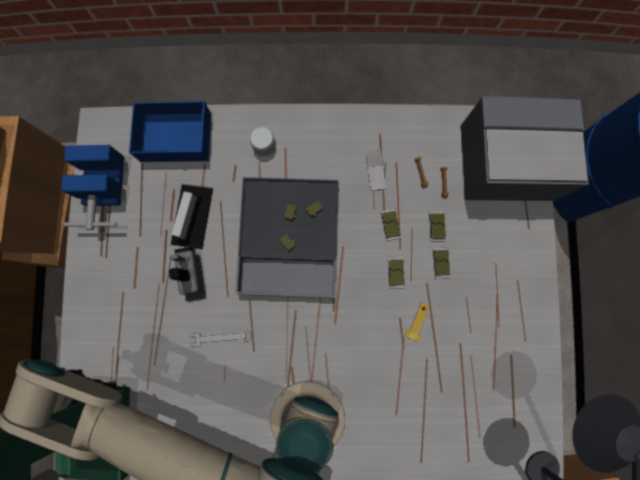

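View pics/scene0.png

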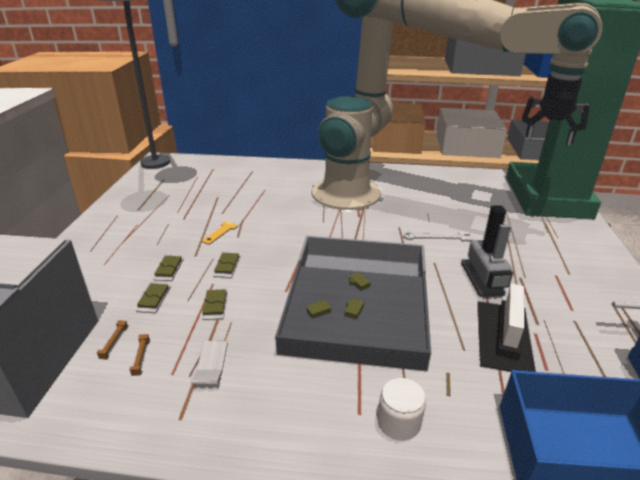

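The top view shows three chips at (290,212), (314,209) and (287,242) on the plate, and four pads at (391,225), (437,227), (396,273) and (441,263). The scraper stands at (185,217) and the scanner is at (185,270). The scene view agrees, with three chips and four pads.

```bash
python3 - <<'E'
from h import *
im=cv2.imread("pics/top0.png")
a=cv2.resize(im[160:310,150:350],None,fx=4,fy=4,interpolation=cv2.INTER_CUBIC)
cv2.imwrite("pics/topcrop.png",a)
for n in ("top","scene"):
    im=cv2.imread(f"pics/{n}0.png")
    c=eyes.camera_params(n); c["pose"]=np.array(c["pose"])
    hsv=cv2.cvtColor(im,cv2.COLOR_BGR2HSV)
    m=cv2.inRange(hsv,(22,90,25),(45,255,150))
    m=cv2.morphologyEx(m,cv2.MORPH_CLOSE,np.ones((5,5)))
    for q in cv2.findContours(m,cv2.RETR_EXTERNAL,cv2.CHAIN_APPROX_NONE)[0]:
        A=cv2.contourArea(q)
        if A<40: continue
        b=q[:,0]; 
        x,y,w,h=cv2.boundingRect(q)
        (cu,cv),_,_=cv2.minAreaRect(q)
        chip = (240<x<340 and n=="top") or (300<x<380 and n=="scene")
        P=cast(b,c,0.054 if chip else 0.016)
        rc=cv2.minAreaRect((P[:,:2]*1000).astype(np.float32))
        print(n,A,(x+w//2,y+h//2),"chip" if chip else "pad",np.round(rc[0],1),np.round(rc[1],0),round(rc[2],1))
E
```

```text
top 254.5 (396, 272) pad [ 419.9 -256.9] [35. 65.] 89.1
top 253.0 (442, 263) pad [ 448.5 -390.6] [68. 37.] 3.2
top 93.5 (287, 242) chip [501.3  57.3] [39. 26.] 45.7
top 246.0 (438, 226) pad [ 556.3 -382.6] [66. 36.] 0.9
top 251.5 (391, 224) pad [ 561.8 -244.1] [67. 39.] 11.7
top 94.0 (290, 212) chip [590.   51.5] [27. 39.] 83.7
top 97.5 (314, 209) chip [599. -18.] [27. 39.] 44.7
scene 210.0 (318, 309) chip [605.8 -16. ] [35. 43.] 37.4
scene 199.5 (354, 308) chip [596.8  51.2] [30. 51.] 77.8
scene 384.0 (214, 302) pad [ 566.3 -241.1] [76. 40.] 8.7
scene 363.5 (152, 295) pad [ 563.1 -379.6] [74. 40.] 0.5
scene 170.0 (360, 281) chip [509.4  58.6] [46. 35.] 41.0
scene 267.5 (168, 266) pad [ 454.6 -387.6] [72. 40.] 3.1
scene 256.5 (227, 263) pad [ 425.3 -254.2] [72. 38.] 2.0
```

View pics/topcrop.png

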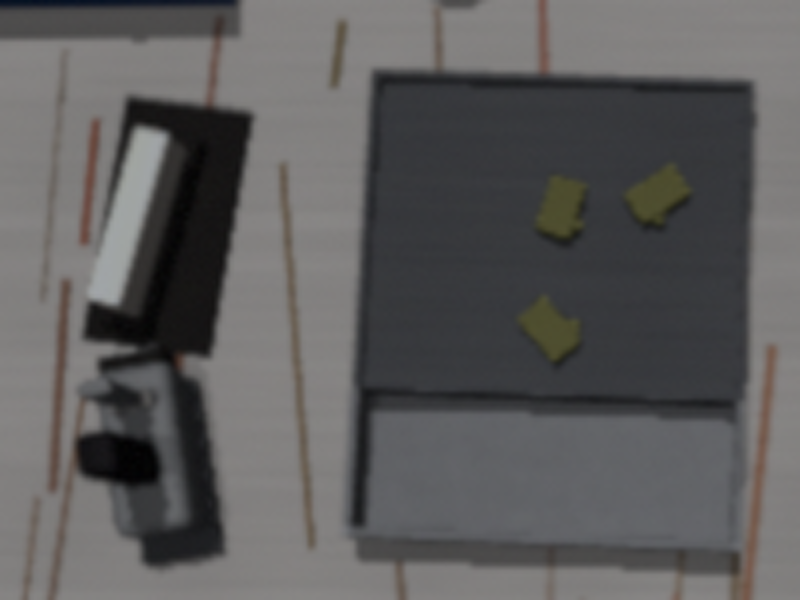

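In the crop the trough runs along the plate's robot-side edge. The scraper ridge goes from about (152,128) to (107,303), offset towards the left of its mat. The scanner grip is at (90,455), with the trigger above it at (100,390), so the scanner's -x points away from the robot.

```bash
python3 - <<'E'
from h import *
c=eyes.camera_params("top"); c["pose"]=np.array(c["pose"])
def g(p,z): return cast(np.array(p)/4+[150,160],c,z)[:,:2]*1000
np.set_printoptions(precision=1,suppress=True)
a=g([(373,70),(754,82)],.048); b=g([(348,530),(740,548)],.055); e=g([(365,388),(742,402)],.04)
print("plate",a,b,e)
m=g([(127,97),(253,113),(211,355),(84,338)],.006); print("mat",m,m.mean(0))
s=g([(138,124),(172,133),(125,307),(88,300)],.078); print("scr",s,s.mean(0),np.degrees(np.arctan2(*(s[0]+s[1]-s[2]-s[3])[::-1])))
print("grip",g([(80,433),(112,440),(106,475),(77,470)],.19))
print("trig",g([(80,385),(100,383),(110,395),(85,405)],.173))
h=g([(105,360),(170,348),(190,525),(122,537)],.07);print("head",h,h.mean(0))
E
```

```text
plate [[693.3 191. ]
 [684.3 -88.9]] [[356.6 198.1]
 [346.  -78.2]] [[459.1 191.2]
 [450.4 -80.1]]
mat [[684.9 387.3]
 [671.9 289. ]
 [486.8 313.4]
 [499.1 410.8]] [585.6 350.1]
scr [[645.3 355.7]
 [638.5 330.3]
 [511.7 358.4]
 [516.7 385.6]] [578.  357.5] -12.80158592936483
grip [[412.6 350. ]
 [408.3 328.7]
 [385.7 331.6]
 [388.7 350.8]]
trig [[445.5 357.1]
 [446.9 343.7]
 [439.1 336.6]
 [432.4 353.1]]
head [[474.7 373.6]
 [483.6 326.8]
 [358.4 307.4]
 [349.4 355.8]] [416.5 340.9]
```

```bash
cat >> h.py <<'E'
from scipy.spatial.transform import Rotation as Ro
def plan(tgt,psi=None):
    """spin first (rad, total), then shift in tool units after that spin"""
    s=telemetry.sense(); R=Ro.from_rotvec(s["tool_rot"]); y=R.as_matrix()[:,1]
    cur=np.arctan2(y[1],y[0]); d=0 if psi is None else (np.radians(psi)-cur+np.pi)%(2*np.pi)-np.pi
    R2=Ro.from_rotvec([0,0,d])*R
    v=R2.inv().apply(np.array(tgt)-s["eef_pos"])/0.03
    print("t %.1f"%s["t"],"eef",np.round(s["eef_pos"]*1000,1),"psi %.1f"%np.degrees(cur),"tilt",np.round(R.as_matrix()[:,2],3),"gap %.3f"%s["finger_gap"],"F",np.round(s["force"],1),"j6 %.2f"%s["joint_pos"][5])
    print("  spin %.3f"%-d,"shift",np.round(v,2),"rows",np.round(np.abs(v).max(),1))
E
python3 -c "
from h import *
plan([.578,.3575,.2],77.2)"
```

```text
t 0.1 eef [136.3 506.7 230.6] psi 74.9 tilt [-0.    -0.001 -1.   ] gap 0.086 F [-0.7 -0.3  0.3] j6 -0.07
  spin -0.039 shift [-15.46  -1.59   1.02] rows 15.5
```

>>> carry_out(delta_pos=[[-0.9,-0.1,0],[-0.9,-0.1,0],[-0.9,-0.1,0],[-0.9,-0.1,0],[-0.9,-0.1,0],[-0.9,-0.1,0],[-0.9,-0.1,0],[-0.9,-0.1,0],[-0.9,-0.1,0],[-0.9,-0.1,0],[-0.9,-0.1,0],[-0.9,-0.1,0]], spin=[-0.039,0,0,0,0,0,0,0,0,0,0,0], hand=1, grip_force=60)

```text
t: 1.1
eef_pos: [0.445, 0.3982, 0.2307]
tool_rot: [-0.351, -3.121, 0.001]
force: [0.2, 0.4, 0.7]
finger_gap: 0.0857
finger_force: 0.0
```

>>> carry_out(delta_pos=[[-0.9,-0.1,0],[-0.9,-0.1,0],[-0.9,-0.1,0],[-0.9,-0.1,0],[-1.0,0,0],[0,0,0.5],[0,0,0.5],[0,0,0]], spin=[0,0,0,0,0,0,0,0])

```text
t: 1.77
eef_pos: [0.5751, 0.3557, 0.1963]
tool_rot: [-0.351, -3.116, 0.007]
force: [-0.8, 0.4, -0.8]
finger_gap: 0.0854
finger_force: 0.0
```

```bash
python3 - <<'E'
from h import *
plan([.578,.3575,.04],77.2)
im,c=shot("wrist","w1"); print(np.round(c["pose"],3).tolist())
E
```

```text
t 1.8 eef [575.1 355.7 196.3] psi 77.1 tilt [-0.007 -0.003 -1.   ] gap 0.085 F [-0.8  0.4 -0.8] j6 -0.85
  spin -0.001 shift [-0.11  0.11  5.21] rows 5.2
[[0.222, 0.927, 0.301, 0.497], [0.975, -0.21, -0.073, 0.373], [-0.005, 0.31, -0.951, 0.34], [0.0, 0.0, 0.0, 1.0]]
```

View pics/w1.png

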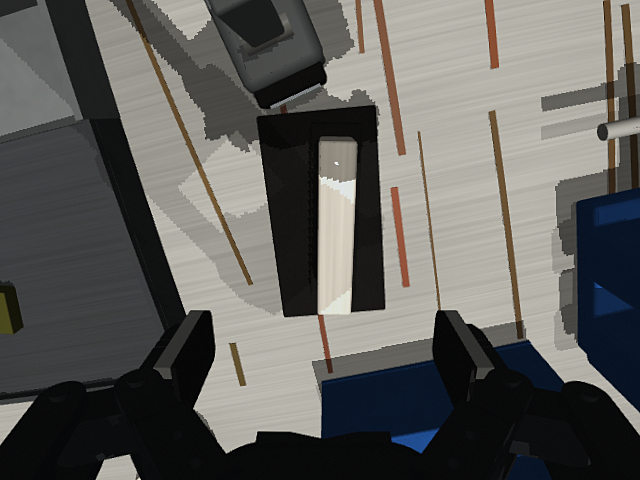

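The wrist view shows the ridge from about (338,138) to (335,312) between the open fingers, with the mat's corners at (258,115), (376,106), (384,309) and (284,316).

```bash
python3 - <<'E'
from h import *
np.set_printoptions(precision=1,suppress=True)
c=eyes.camera_params("wrist"); c["pose"]=np.array(c["pose"])
s=cast([(319,138),(357,138),(352,313),(319,313)],c,.078)*1000; s=s[:,:2]
print(s,s.mean(0),np.degrees(np.arctan2(*(s[2]+s[3]-s[1]-s[0])[::-1])))
s=cast([(258,115),(376,106),(384,309),(284,316)],c,.006)[:,:2]*1000
print(s,s.mean(0),np.degrees(np.arctan2(*(s[2]+s[3]-s[1]-s[0])[::-1])))
E
```

```text
[[512.2 366.2]
 [517.8 390.9]
 [645.5 361.6]
 [639.9 336.8]] [578.8 363.9] -12.961183805136486
[[486.7 318.7]
 [501.5 416.1]
 [688.8 389.7]
 [674.7 292.3]] [587.9 354.2] -8.018222654372488
```

>>> carry_out(delta_pos=[[-0.1,0.25,0],[0,0,0.6],[0,0,0.9],[0,0,0.9],[0,0,0.9],[0,0,0.9],[0,0,0.6],[0,0,0.4],[0,0,0]], spin=[0,0,0,0,0,0,0,0,0])

```text
t: 2.57
eef_pos: [0.5791, 0.363, 0.0429]
tool_rot: [-0.35, -3.119, 0.004]
force: [-0.3, 0.2, 0.2]
finger_gap: 0.0855
finger_force: 0.0
```

>>> carry_out(delta_pos=[[0,0,0],[0,0,0],[0,0,0],[0,0,0],[0,0,0],[0,0,0],[0,0,0],[0,0,0],[0,0,0]], spin=[0,0,0,0,0,0,0,0,0], hand=-1, grip_force=80)

```text
t: 3.32
eef_pos: [0.581, 0.3635, 0.0467]
tool_rot: [0.351, 3.12, 0.002]
force: [-1.8, -0.4, 6.0]
finger_gap: 0.0251
finger_force: 79.7
```

```bash
python3 -c "
from h import *
plan([.579,.362,.16],77.2)"
```

```text
t 3.3 eef [581.  363.5  46.7] psi 77.2 tilt [ 0.002  0.001 -1.   ] gap 0.025 F [-1.8 -0.4  6. ] j6 -0.84
  spin -0.000 shift [ 0.05 -0.06 -3.78] rows 3.8
```

>>> carry_out(delta_pos=[[0,0,-0.4],[0,0,-0.7],[0,0,-0.7],[0,0,-0.7],[0,0,-0.7],[0,0,-0.7],[0,0,0]], spin=[0,0,0,0,0,0,0])

```text
t: 3.9
eef_pos: [0.5818, 0.3641, 0.168]
tool_rot: [0.35, 3.116, 0.007]
force: [0.3, -0.0, -0.3]
finger_gap: 0.0252
finger_force: 78.9
```

>>> carry_out(delta_pos=[[0,0,0],[0,0,0],[0,0,0],[0,0,0],[0,0,0],[0,0,0],[0,0,0],[0,0,0],[0,0,0],[0,0,0],[0,0,0],[0,0,0]], spin=[0.12,0.12,0.12,0.12,0.12,0.12,0.12,0.12,0.12,0.12,0.12,0.061])

```text
t: 4.9
eef_pos: [0.5798, 0.363, 0.1602]
tool_rot: [-2.265, -2.176, 0.005]
force: [0.0, 0.5, -2.5]
finger_gap: 0.0251
finger_force: 78.7
```

```bash
python3 - <<'E'
from h import *
plan([.655,.020,.16],-1.9)
E
```

```text
t 4.9 eef [579.8 363.  160.2] psi -2.3 tilt [-0.003 -0.001 -1.   ] gap 0.025 F [ 0.   0.5 -2.5] j6 0.55
  spin -0.007 shift [-1.134e+01  2.880e+00  1.000e-02] rows 11.3
```

>>> carry_out(delta_pos=[[-0.95,0.24,0],[-0.95,0.24,0],[-0.95,0.24,0],[-0.95,0.24,0],[-0.95,0.24,0],[-0.95,0.24,0],[-0.95,0.24,0],[-0.95,0.24,0],[-0.95,0.24,0],[-0.95,0.24,0],[-0.95,0.24,0],[-0.9,0.24,0]], spin=[-0.007,0,0,0,0,0,0,0,0,0,0,0])

```text
t: 5.9
eef_pos: [0.6569, 0.0189, 0.1604]
tool_rot: [-2.25, -2.19, 0.003]
force: [-0.4, -0.7, -3.2]
finger_gap: 0.0248
finger_force: 79.0
```

>>> carry_out(delta_pos=[[0,0,0],[0,0,0],[0,0,0.5],[0,0,0.5],[0,0,0.5],[0,0,0.5],[0,0,0]], spin=[0,0,0,0,0,0,0])

```text
t: 6.48
eef_pos: [0.6549, 0.022, 0.0972]
tool_rot: [-2.245, -2.189, 0.008]
force: [-1.6, 0.1, -4.1]
finger_gap: 0.0247
finger_force: 79.1
```

```bash
python3 - <<'E'
from h import *
plan([.655,.020,.0815],-1.9)
im,c=shot("top"); sc=cast([(313,250)],c,.04)
a=cv2.resize(im[160:310,200:360],None,fx=3,fy=3); im2,c2=shot("scene")
b=cv2.resize(im2[200:400,270:450],(405,450)); cv2.imwrite("pics/p2.png",np.hstack([a[:,:390],b]))
E
```

```text
t 6.5 eef [654.9  22.   97.2] psi -1.5 tilt [-0.008  0.001 -1.   ] gap 0.025 F [-1.6  0.1 -4.1] j6 0.00
  spin 0.008 shift [-0.07  0.01  0.52] rows 0.5
```

View pics/p2.png

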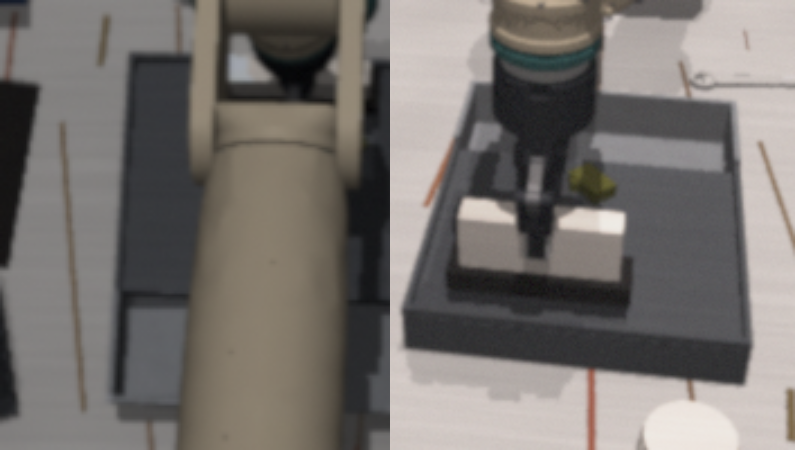

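The right half (scene crop) shows the block held upright and level, just above the far part of the plate, with one chip in view in front of it. The arm hides the plate in the left half (top crop).

>>> carry_out(delta_pos=[[0,0,0.25],[0,0,0.25],[0,0,0],[0,0,0]], spin=[0.004,0,0,0])

```text
t: 6.92
eef_pos: [0.6571, 0.0206, 0.0867]
tool_rot: [-2.255, -2.186, 0.001]
force: [0.7, 0.5, -2.8]
finger_gap: 0.0245
finger_force: 79.1
```

>>> carry_out(delta_pos=[[0,-0.2,0],[0,-0.3,0],[0,-0.3,0],[0,-0.3,0],[0,-0.3,0],[0,-0.3,0],[0,-0.3,0],[0,-0.3,0],[0,-0.3,0],[0,-0.3,0],[0,-0.3,0],[0,0,0]], spin=[0,0,0,0,0,0,0,0,0,0,0,0])

```text
t: 7.92
eef_pos: [0.5603, 0.0236, 0.0879]
tool_rot: [2.256, 2.187, 0.0]
force: [-0.4, -0.0, -2.7]
finger_gap: 0.0245
finger_force: 81.3
```

```bash
python3 - <<'E'
from h import *
plan([.450,.030,.0815],-1.9)
im,c=shot("scene"); print(eyes.camera_params("top")["fovy"])
cv2.imwrite("pics/p3.png",cv2.resize(im[200:400,270:450],(540,600)))
E
```

```text
t 7.9 eef [560.3  23.6  87.9] psi -1.8 tilt [ 0.  0. -1.] gap 0.024 F [-0.4 -0.  -2.7] j6 0.01
  spin 0.002 shift [ 0.09 -3.68  0.21] rows 3.7
54.37372573472315
```

View pics/p3.png

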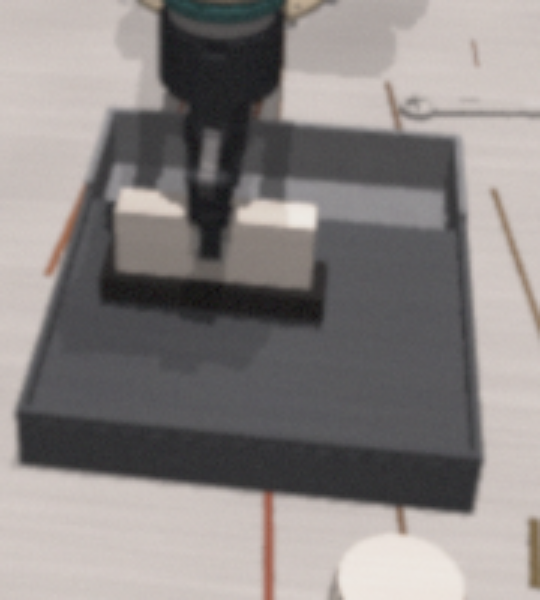

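The block is mid-plate and no chip is left behind it. It rides about 6 mm high, so I'll lower it slightly and finish the stroke.

>>> carry_out(delta_pos=[[0,0,0.12],[0,-0.3,0],[0,-0.3,0],[0,-0.3,0],[0,-0.3,0],[0,-0.3,0],[0,-0.3,0],[0,-0.3,0],[0,-0.3,0],[0,-0.3,0],[0,-0.3,0],[0,-0.3,0]], spin=[0,0,0,0,0,0,0,0,0,0,0,0])

```text
t: 8.97
eef_pos: [0.4625, 0.0266, 0.0837]
tool_rot: [2.255, 2.186, 0.001]
force: [-0.0, -1.8, -3.0]
finger_gap: 0.0248
finger_force: 81.5
```

>>> carry_out(delta_pos=[[0,-0.3,0],[0,-0.3,0],[0,0,0],[0,0,0]], spin=[0,0,0,0])

```text
t: 9.3
eef_pos: [0.4457, 0.0268, 0.0849]
tool_rot: [2.254, 2.185, 0.003]
force: [1.1, -2.5, 4.9]
finger_gap: 0.0248
finger_force: 82.3
```

```bash
python3 - <<'E'
from h import *
plan([.430,.030,.0815],-1.9)
im,c=shot("scene")
cv2.imwrite("pics/p4.png",cv2.resize(im[200:400,270:450],(540,600)))
E
```

```text
t 9.3 eef [445.7  26.8  84.9] psi -1.8 tilt [ 0.003 -0.001 -1.   ] gap 0.025 F [ 1.1 -2.5  4.9] j6 0.01
  spin 0.002 shift [ 0.09 -0.53  0.11] rows 0.5
```

View pics/p4.png

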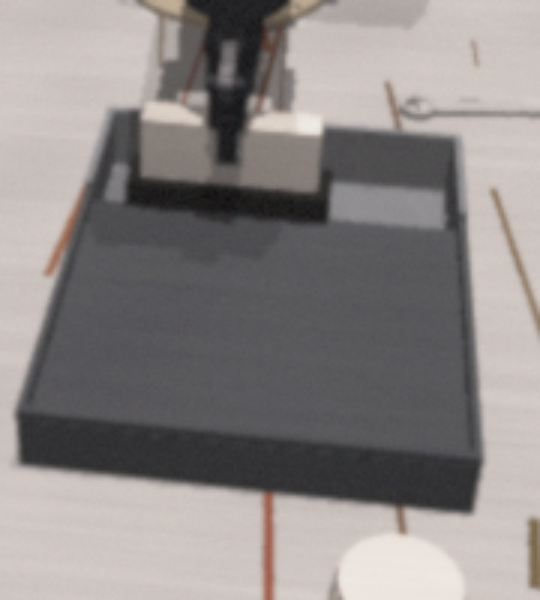

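The plate is empty in this view and the block's leading face is past the trough edge. I'll lift away so the cameras can see the trough.

>>> carry_out(delta_pos=[[0,0,-0.4],[0,0,-0.6],[0,0,-0.6],[0,0,-0.6],[0,0,-0.5],[0,0.4,0],[0,0.8,0],[0,0.8,0],[0,0.8,0],[0,0.8,0],[0,0.8,0],[0,0.2,0]], spin=[0,0,0,0,0,0,0,0,0,0,0,0])

```text
t: 10.35
eef_pos: [0.5847, 0.023, 0.1626]
tool_rot: [-2.254, -2.185, 0.001]
force: [0.2, 0.7, -2.6]
finger_gap: 0.0249
finger_force: 81.4
```

>>> carry_out(delta_pos=[[0.5,0,0],[0.9,0,0],[0.9,0,0],[0.9,0,0],[0.9,0,0],[0.9,0,0],[0.9,0,0],[0.9,0,0],[0.9,0,0],[0.9,0,0],[0.9,0,0],[0.9,0,0]], spin=[0,0,0,0,0,0,0,0,0,0,0,0])

```text
t: 11.35
eef_pos: [0.5916, 0.3363, 0.1632]
tool_rot: [-2.254, -2.186, 0.003]
force: [0.6, 0.3, -3.0]
finger_gap: 0.0248
finger_force: 81.4
```

```bash
python3 - <<'E'
from h import *
plan([.587,.353,.15],77.2)
im,c=shot("top")
a=cv2.resize(im[160:310,225:360],None,fx=3,fy=3); im2,c2=shot("scene")
b=cv2.resize(im2[200:400,270:450],(405,450)); cv2.imwrite("pics/p5.png",np.hstack([a[:,:390],b]))
E
```

```text
t 11.3 eef [591.6 336.3 163.2] psi -1.8 tilt [-0.002 -0.    -1.   ] gap 0.025 F [ 0.6  0.3 -3. ] j6 0.49
  spin -1.378 shift [0.27 0.51 0.44] rows 0.5
```

View pics/p5.png

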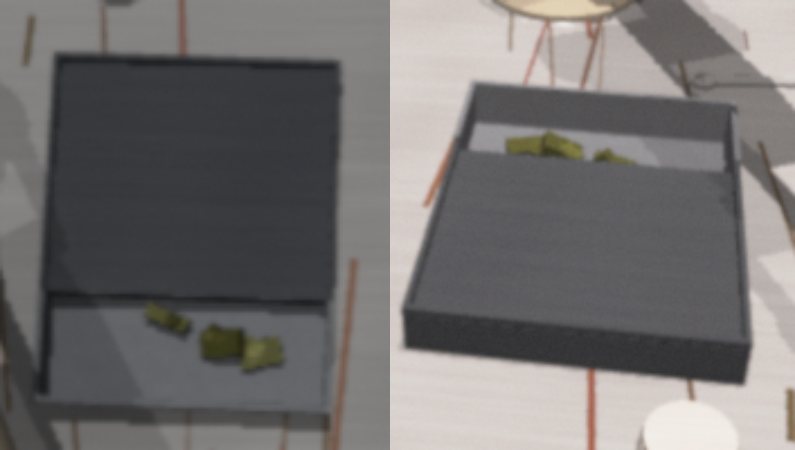

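All three chips lie in the trough: in the top crop at (168,319), (222,342) and (263,352). The plate is clear. Next the block goes home.

>>> carry_out(delta_pos=[[0,0,0],[0,0,0],[0,0,0],[0,0,0],[0,0,0],[0,0,0],[0,0,0],[0,0,0],[0,0,0],[0,0,0],[0,0,0],[0,0,0]], spin=[-0.12,-0.12,-0.12,-0.12,-0.12,-0.12,-0.12,-0.12,-0.12,-0.12,-0.12,-0.058])

```text
t: 12.45
eef_pos: [0.5919, 0.3344, 0.1634]
tool_rot: [-0.341, -3.121, 0.001]
force: [-0.2, -0.2, -2.3]
finger_gap: 0.0247
finger_force: 81.5
```

>>> carry_out(delta_pos=[[0.27,0.51,0],[0,0,0.6],[0,0,0.7],[0,0,0.7],[0,0,0.7],[0,0,0.5],[0,0,0.3],[0,0,0],[0,0,0]], spin=[0,0,0,0,0,0,0,0,0])

```text
t: 13.2
eef_pos: [0.5874, 0.3517, 0.0595]
tool_rot: [-0.351, -3.121, 0.0]
force: [-0.1, 0.7, -2.7]
finger_gap: 0.0251
finger_force: 81.5
```

```bash
python3 - <<'E'
from h import *
plan([.587,.353,.048],77.2)
E
```

```text
t 13.2 eef [587.4 351.7  59.5] psi 77.2 tilt [-0.001 -0.    -1.   ] gap 0.025 F [-0.1  0.7 -2.7] j6 -0.86
  spin -0.001 shift [0.02 0.04 0.38] rows 0.4
```

>>> carry_out(delta_pos=[[0,0,0.1],[0,0,0.1],[0,0,0.1],[0,0,0.1],[0,0,0],[0,0,0],[0,0,0]], spin=[0,0,0,0,0,0,0])

```text
t: 13.78
eef_pos: [0.5877, 0.3515, 0.0479]
tool_rot: [0.351, 3.122, 0.0]
force: [0.8, -0.4, -2.7]
finger_gap: 0.0249
finger_force: 81.5
```

>>> carry_out(delta_pos=[[0,0,0],[0,0,0],[0,0,0],[0,0,0],[0,0,0],[0,0,0],[0,0,0],[0,0,0],[0,0,0]], spin=[0,0,0,0,0,0,0,0,0], hand=1)

```text
t: 14.53
eef_pos: [0.5876, 0.3515, 0.0477]
tool_rot: [0.351, 3.122, 0.0]
force: [-0.1, -0.0, -0.3]
finger_gap: 0.0852
finger_force: 0.0
```

>>> carry_out(delta_pos=[[0,0,-0.2],[0,0,-0.5],[0,0,-0.9],[0,0,-0.9],[0,0,-0.9],[0,0,-0.9],[0,0,-0.9],[0,0,-0.9]], spin=[0,0,0,0,0,0,0,0])

```text
t: 15.2
eef_pos: [0.5874, 0.3514, 0.2328]
tool_rot: [0.351, 3.121, 0.001]
force: [-0.4, 0.4, -0.5]
finger_gap: 0.0852
finger_force: 0.0
```

```bash
cat > pads.py <<'E'
from h import *
def find(n="top"):
    im,c=shot(n); m=cv2.inRange(cv2.cvtColor(im,cv2.COLOR_BGR2HSV),(22,90,25),(45,255,150))
    m=cv2.morphologyEx(m,cv2.MORPH_CLOSE,np.ones((5,5)))
    for q in cv2.findContours(m,cv2.RETR_EXTERNAL,cv2.CHAIN_APPROX_NONE)[0]:
        A=cv2.contourArea(q)
        if A<40: continue
        P=cast(q[:,0],c,0.016); onp=P[:,1].mean()>-.13
        if onp: P=cast(q[:,0],c,0.056)
        rc=cv2.minAreaRect((P[:,:2]*1000).astype(np.float32)); w=cv2.boxPoints(rc); e=[w[1]-w[0],w[2]-w[1]]; L=max(e,key=np.linalg.norm); a=np.degrees(np.arctan2(L[1],L[0]))
        print(n,int(A),"onplate" if onp else "bench",np.round(rc[0],0),np.round(sorted(rc[1]),0),"yaw %.1f"%((a+90)%180-90))
    return im
if __name__=="__main__": find("top"); find("scene")
E
python3 - <<'E'
from h import *
import pads
plan([.42,-.255,.2],-90)
im=pads.find("top"); im2=pads.find("scene")
cv2.imwrite("pics/p6.png",np.hstack([cv2.resize(im[170:310,150:250],(400,560)),cv2.resize(im2[180:390,440:560],(320,560))]))
E
```

```text
t 15.2 eef [587.4 351.4 232.8] psi 77.2 tilt [ 0.001  0.    -1.   ] gap 0.085 F [-0.4  0.4 -0.5] j6 -0.86
  spin 2.918 shift [-5.58 20.21  1.1 ] rows 20.2
top 249 bench [ 389. -269.] [36. 67.] yaw 1.9
top 168 onplate [406.   7.] [28. 71.] yaw 77.4
top 256 bench [ 449. -390.] [37. 67.] yaw 3.9
top 245 bench [ 556. -382.] [36. 66.] yaw 0.2
top 250 bench [ 562. -244.] [39. 67.] yaw 11.6
scene 387 bench [ 566. -241.] [40. 76.] yaw 8.7
scene 365 bench [ 563. -379.] [40. 75.] yaw 0.9
scene 175 onplate [455.  13.] [35. 70.] yaw 88.7
scene 271 bench [ 455. -388.] [40. 72.] yaw 4.2
scene 238 bench [ 395. -267.] [39. 72.] yaw 0.7
```

View pics/p6.png

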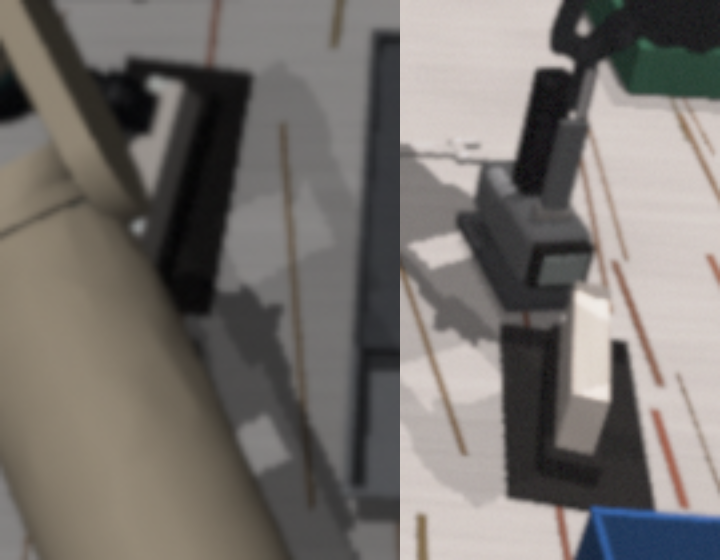

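The scene crop (right half) shows the scraper upright on its mat, and the scanner's window and trigger facing away from the robot. One pad has been knocked to about (392,-268) mm, and the detector has its new position. Next I spin the tool for the pads.

>>> carry_out(delta_pos=[[0,0,0],[0,0,0],[0,0,0],[0,0,0],[0,0,0],[0,0,0],[0,0,0],[0,0,0],[0,0,0],[0,0,0],[0,0,0],[0,0,0]], spin=[0.12,0.12,0.12,0.12,0.12,0.12,0.12,0.12,0.12,0.12,0.12,0.12])

```text
t: 16.3
eef_pos: [0.5874, 0.3514, 0.2302]
tool_rot: [-2.328, -2.109, 0.001]
force: [0.1, -1.1, -0.2]
finger_gap: 0.0855
finger_force: 0.0
```

>>> carry_out(delta_pos=[[0,0,0],[0,0,0],[0,0,0],[0,0,0],[0,0,0],[0,0,0],[0,0,0],[0,0,0],[0,0,0],[0,0,0],[0,0,0],[0,0,0]], spin=[0.12,0.12,0.12,0.12,0.12,0.12,0.12,0.12,0.12,0.12,0.06,0])

```text
t: 17.3
eef_pos: [0.5874, 0.3514, 0.2303]
tool_rot: [3.123, 0.338, -0.001]
force: [0.8, -1.4, -0.2]
finger_gap: 0.0855
finger_force: 0.0
```

```bash
python3 - <<'E'
from h import *
plan([.564,-.243,.15],-80)
E
```

```text
t 17.3 eef [587.4 351.4 230.3] psi -77.6 tilt [-0.001 -0.    -1.   ] gap 0.086 F [ 0.8 -1.4 -0.2] j6 1.84
  spin 0.041 shift [-4.21 19.38  2.68] rows 19.4
```

>>> carry_out(delta_pos=[[-0.2,0.9,0],[-0.2,0.95,0],[-0.2,0.95,0],[-0.2,0.95,0],[-0.2,0.95,0],[-0.2,0.95,0],[-0.2,0.95,0],[-0.2,0.95,0],[-0.2,0.95,0],[-0.2,0.95,0],[-0.2,0.95,0],[-0.2,0.95,0]], spin=[0.041,0,0,0,0,0,0,0,0,0,0,0])

```text
t: 18.3
eef_pos: [0.5773, 0.0022, 0.2306]
tool_rot: [-3.129, -0.281, 0.0]
force: [0.1, -0.4, 0.1]
finger_gap: 0.0853
finger_force: 0.0
```

>>> carry_out(delta_pos=[[-0.2,0.95,0],[-0.2,0.95,0],[-0.2,0.95,0],[-0.2,0.95,0],[-0.2,0.95,0],[-0.2,0.95,0],[-0.2,0.95,0],[-0.2,0.95,0.5],[-0.2,0.4,0.7],[0,0,0.7],[0,0,0.7],[0,0,0]], spin=[0,0,0,0,0,0,0,0,0,0,0,0])

```text
t: 19.3
eef_pos: [0.5645, -0.2415, 0.1471]
tool_rot: [-3.124, -0.279, 0.012]
force: [0.1, -0.1, -1.1]
finger_gap: 0.0852
finger_force: 0.0
```

```bash
python3 - <<'E'
from h import *
plan([.564,-.243,.01],-80)
shot("wrist","w2")
E
```

```text
t 19.3 eef [ 564.5 -241.5  147.1] psi -79.8 tilt [-0.008  0.004 -1.   ] gap 0.085 F [ 0.1 -0.1 -1.1] j6 0.93
  spin 0.004 shift [0.01 0.07 4.57] rows 4.6
```

View pics/w2.png

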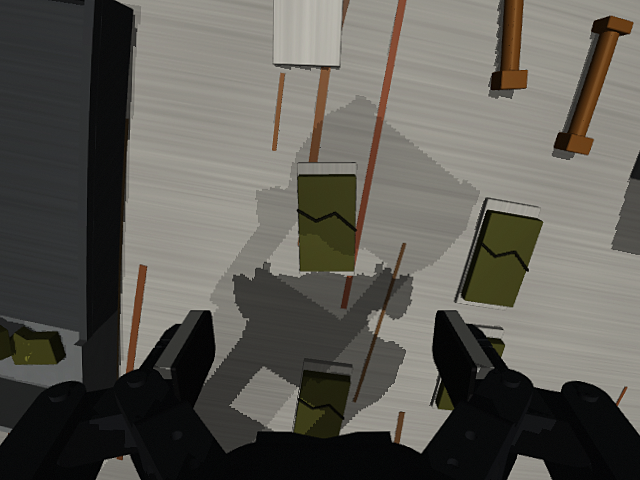

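The wrist view shows the pad centred between the fingers at about (327,217). The bent plate at (307,30) and the pins at the upper right are well clear.

>>> carry_out(delta_pos=[[0,0.05,0.5],[0,0,0.9],[0,0,0.9],[0,0,0.9],[0,0,0.7],[0,0,0.5],[0,0,0.3],[0,0,0],[0,0,0]], spin=[0,0,0,0,0,0,0,0,0])

```text
t: 20.1
eef_pos: [0.5678, -0.2439, 0.0132]
tool_rot: [3.128, 0.278, 0.002]
force: [0.2, -0.1, -0.3]
finger_gap: 0.0853
finger_force: 0.0
```

>>> carry_out(delta_pos=[[0,0,0],[0,0,0],[0,0,0],[0,0,0],[0,0,0],[0,0,0],[0,0,0],[0,0,0],[0,0,0]], spin=[0,0,0,0,0,0,0,0,0], hand=-1, grip_force=60)

```text
t: 20.85
eef_pos: [0.5678, -0.244, 0.0133]
tool_rot: [3.128, 0.277, 0.003]
force: [-1.1, -0.2, 6.4]
finger_gap: 0.0378
finger_force: 59.4
```

>>> carry_out(delta_pos=[[0,0,-0.2],[0,0,-0.5],[0,0,-0.8],[0,0,-0.8],[0,0,-0.8],[0,0,-0.8],[0,0,0]], spin=[0,0,0,0,0,0,0])

```text
t: 21.43
eef_pos: [0.5691, -0.2447, 0.1351]
tool_rot: [3.125, 0.277, 0.012]
force: [0.6, -0.1, -1.0]
finger_gap: 0.0375
finger_force: 60.6
```

```bash
python3 - <<'E'
from h import *
plan([.627,-.010,.12],-91.9)
E
```

```text
t 21.4 eef [ 569.1 -244.7  135.1] psi -79.9 tilt [ 0.008 -0.004 -1.   ] gap 0.037 F [ 0.6 -0.1 -1. ] j6 0.93
  spin 0.210 shift [ 1.67 -7.88  0.47] rows 7.9
```

```bash
python3 - <<'E'
from h import *
im,c=shot("scene"); print(telemetry.sense()["force"])
p=proj([.569,-.244,.14],c)[0].astype(int); print(p)
cv2.imwrite("pics/p7.png",cv2.resize(im[p[1]-70:p[1]+90,p[0]-80:p[0]+80],(500,500)))
E
```

```text
[ 0.18654114 -0.52197363 -1.86774535]
[204 253]
```

View pics/p7.png

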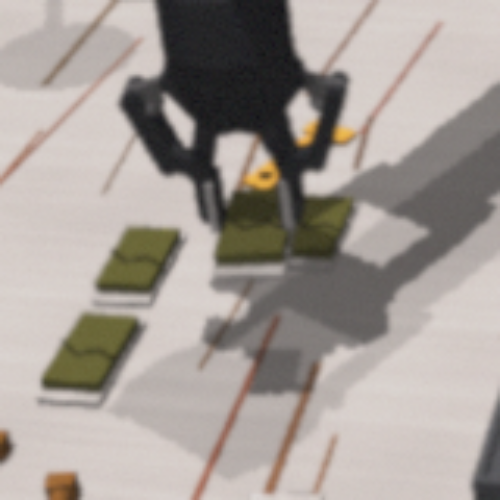

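The crop shows the pad held level between the fingertips, lining up.

>>> carry_out(delta_pos=[[0,0,0],[0,0,0],[0.2,-0.9,0],[0.2,-0.9,0],[0.2,-0.9,0],[0.2,-0.9,0],[0.2,-0.9,0],[0.2,-0.9,0],[0.2,-0.9,0],[0.2,-0.9,0],[0.07,-0.68,0],[0,0,0]], spin=[0.105,0.105,0,0,0,0,0,0,0,0,0,0])

```text
t: 22.48
eef_pos: [0.6244, -0.0049, 0.1263]
tool_rot: [-3.14, 0.045, 0.005]
force: [-0.7, 0.4, -2.4]
finger_gap: 0.0377
finger_force: 60.5
```

>>> carry_out(delta_pos=[[0,0,0.4],[0,0,0.6],[0,0,0.6],[0,0,0.4],[0,0,0.2],[0,0,0],[0,0,0],[0,0,0]], spin=[0,0,0,0,0,0,0,0])

```text
t: 23.15
eef_pos: [0.6256, -0.0094, 0.0639]
tool_rot: [3.141, -0.053, 0.003]
force: [-0.3, 0.2, -0.5]
finger_gap: 0.0376
finger_force: 60.5
```

```bash
python3 - <<'E'
from h import *
plan([.627,-.010,.0545],-91.9)
E
```

```text
t 23.1 eef [625.6  -9.4  63.9] psi -91.9 tilt [ 0.002 -0.    -1.   ] gap 0.038 F [-0.3  0.2 -0.5] j6 1.53
  spin -0.000 shift [0.05 0.02 0.31] rows 0.3
```

>>> carry_out(delta_pos=[[0,0,0.1],[0,0,0.1],[0,0,0.1],[0,0,0],[0,0,0],[0,0,0]], spin=[0,0,0,0,0,0])

```text
t: 23.65
eef_pos: [0.6249, -0.009, 0.0536]
tool_rot: [-3.141, 0.052, 0.0]
force: [-0.3, 0.6, -1.7]
finger_gap: 0.0376
finger_force: 60.6
```

>>> carry_out(delta_pos=[[0,0,0],[0,0,0],[0,0,0],[0,0,0],[0,0,0],[0,0,0],[0,0,0],[0,0,0]], spin=[0,0,0,0,0,0,0,0], hand=1)

```text
t: 24.32
eef_pos: [0.625, -0.009, 0.0537]
tool_rot: [-3.141, 0.052, -0.0]
force: [0.2, -0.1, -0.4]
finger_gap: 0.0857
finger_force: 0.0
```

>>> carry_out(delta_pos=[[0,0,-0.4],[0,0,-0.8],[0,0,-0.8],[0,0,-0.8],[0,0,0]], spin=[0,0,0,0,0])

```text
t: 24.73
eef_pos: [0.6275, -0.0092, 0.1452]
tool_rot: [3.141, -0.052, 0.017]
force: [0.9, 0.4, 0.1]
finger_gap: 0.0851
finger_force: 0.0
```

```bash
python3 - <<'E'
from h import *
import pads
plan([.560,-.381,.12],-89.5)
pads.find("scene")
E
```

```text
t 24.7 eef [627.5  -9.2 145.2] psi -91.9 tilt [ 0.011 -0.001 -1.   ] gap 0.085 F [0.9 0.4 0.1] j6 1.53
  spin -0.042 shift [-2.37 12.37  0.82] rows 12.4
scene 496 onplate [623.  -9.] [41. 76.] yaw -3.0
scene 364 bench [ 563. -379.] [40. 74.] yaw 0.5
scene 112 onplate [457.  -1.] [31. 46.] yaw -86.0
scene 271 bench [ 455. -388.] [40. 72.] yaw 4.2
scene 239 bench [ 394. -267.] [38. 74.] yaw 0.7
```

>>> carry_out(delta_pos=[[-0.2,0.9,0],[-0.2,1.0,0],[-0.2,1.0,0],[-0.2,1.0,0],[-0.2,1.0,0],[-0.2,1.0,0],[-0.2,1.0,0],[-0.2,1.0,0],[-0.2,1.0,0],[-0.2,1.0,0],[-0.2,1.0,0],[-0.15,1.0,0]], spin=[-0.042,0,0,0,0,0,0,0,0,0,0,0])

```text
t: 25.78
eef_pos: [0.5556, -0.3677, 0.1371]
tool_rot: [-3.141, -0.014, 0.002]
force: [0.6, 0.0, 0.9]
finger_gap: 0.0856
finger_force: 0.0
```

>>> carry_out(delta_pos=[[0,0.45,0],[0,0,0],[0,0,0]], spin=[0,0,0])

```text
t: 26.03
eef_pos: [0.5562, -0.38, 0.1368]
tool_rot: [-3.14, -0.012, 0.002]
force: [-0.6, 0.1, 0.3]
finger_gap: 0.085
finger_force: 0.0
```

```bash
python3 - <<'E'
from h import *
plan([.560,-.381,.012],-89.5)
E
```

```text
t 26.0 eef [ 556.2 -380.   136.8] psi -89.6 tilt [-0.001  0.001 -1.   ] gap 0.085 F [-0.6  0.1  0.3] j6 0.91
  spin -0.001 shift [0.13 0.04 4.16] rows 4.2
```

>>> carry_out(delta_pos=[[0.13,0.04,0.3],[0,0,0.8],[0,0,0.8],[0,0,0.8],[0,0,0.8],[0,0,0.5],[0,0,0.2],[0,0,0],[0,0,0]], spin=[0,0,0,0,0,0,0,0,0])

```text
t: 26.78
eef_pos: [0.5612, -0.3809, 0.0126]
tool_rot: [3.141, 0.015, 0.002]
force: [-0.5, -0.4, -0.7]
finger_gap: 0.0854
finger_force: 0.0
```

>>> carry_out(delta_pos=[[0,0,0],[0,0,0],[0,0,0],[0,0,0],[0,0,0],[0,0,0],[0,0,0],[0,0,0],[0,0,0]], spin=[0,0,0,0,0,0,0,0,0], hand=-1)

```text
t: 27.53
eef_pos: [0.5611, -0.3815, 0.0134]
tool_rot: [3.14, 0.014, 0.003]
force: [-1.1, 0.9, 6.0]
finger_gap: 0.0378
finger_force: 59.5
```

>>> carry_out(delta_pos=[[0,0,-0.2],[0,0,-0.5],[0,0,-0.8],[0,0,-0.8],[0,0,-0.8],[0,0,-0.8],[0,0,0]], spin=[0,0,0,0,0,0,0])

```text
t: 28.12
eef_pos: [0.5625, -0.3826, 0.1368]
tool_rot: [3.135, 0.014, 0.014]
force: [-0.4, -0.9, -0.2]
finger_gap: 0.0376
finger_force: 60.5
```

```bash
python3 - <<'E'
from h import *
plan([.631,.110,.12],-91.9)
E
```

```text
t 28.1 eef [ 562.5 -382.6  136.8] psi -89.5 tilt [ 0.009 -0.007 -1.   ] gap 0.038 F [-0.4 -0.9 -0.2] j6 0.91
  spin 0.042 shift [  1.73 -16.49   0.46] rows 16.5
```

>>> carry_out(delta_pos=[[0.1,-0.5,0],[0.1,-0.95,0],[0.1,-0.95,0],[0.1,-0.95,0],[0.1,-0.95,0],[0.1,-0.95,0],[0.1,-0.95,0],[0.1,-0.95,0],[0.1,-0.95,0],[0.1,-0.95,0],[0.1,-0.95,0],[0.1,-0.95,0]], spin=[0.042,0,0,0,0,0,0,0,0,0,0,0])

```text
t: 29.12
eef_pos: [0.6065, -0.0524, 0.1284]
tool_rot: [-3.141, 0.052, 0.001]
force: [0.4, 0.8, -1.7]
finger_gap: 0.0372
finger_force: 60.4
```

>>> carry_out(delta_pos=[[0.1,-0.95,0],[0.1,-0.95,0],[0.1,-0.95,0],[0.1,-0.95,0],[0.1,-0.95,0],[0,-0.6,0],[0,0,0.4],[0,0,0.6],[0,0,0.6],[0,0,0.3],[0,0,0],[0,0,0]], spin=[0,0,0,0,0,0,0,0,0,0,0,0])

```text
t: 30.12
eef_pos: [0.6268, 0.1056, 0.0713]
tool_rot: [3.141, -0.053, -0.002]
force: [-0.8, 0.0, -0.5]
finger_gap: 0.0377
finger_force: 60.5
```

```bash
python3 - <<'E'
from h import *
plan([.631,.110,.0545],-91.9)
E
```

```text
t 30.1 eef [626.8 105.6  71.3] psi -91.9 tilt [-0.001 -0.    -1.   ] gap 0.038 F [-0.8  0.  -0.5] j6 1.71
  spin -0.001 shift [ 0.14 -0.15  0.56] rows 0.6
```

>>> carry_out(delta_pos=[[0.14,-0.15,0.15],[0,0,0.15],[0,0,0.15],[0,0,0.1],[0,0,0],[0,0,0],[0,0,0]], spin=[0,0,0,0,0,0,0])

```text
t: 30.7
eef_pos: [0.6316, 0.1105, 0.0554]
tool_rot: [-3.141, 0.052, -0.001]
force: [0.3, -1.0, -1.4]
finger_gap: 0.0374
finger_force: 60.5
```

>>> carry_out(delta_pos=[[0,0,0],[0,0,0],[0,0,0],[0,0,0],[0,0,0],[0,0,0],[0,0,0],[0,0,0]], spin=[0,0,0,0,0,0,0,0], hand=1)

```text
t: 31.37
eef_pos: [0.6315, 0.1105, 0.0552]
tool_rot: [-3.141, 0.052, -0.0]
force: [1.2, 0.3, 0.1]
finger_gap: 0.0852
finger_force: 0.0
```

>>> carry_out(delta_pos=[[0,0,-0.4],[0,0,-0.8],[0,0,-0.8],[0,0,-0.8],[0,0,0]], spin=[0,0,0,0,0])

```text
t: 31.78
eef_pos: [0.6339, 0.1108, 0.1469]
tool_rot: [-3.14, 0.052, -0.017]
force: [1.0, 0.5, 1.8]
finger_gap: 0.0855
finger_force: 0.0
```

```bash
python3 - <<'E'
from h import *
import pads
plan([.392,-.268,.12],-89)
pads.find("scene")
E
```

```text
t 31.8 eef [633.9 110.8 146.9] psi -91.9 tilt [ 0.011  0.001 -1.   ] gap 0.085 F [1.  0.5 1.8] j6 1.72
  spin -0.051 shift [-8.29 12.49  0.79] rows 12.5
scene 537 onplate [632. 110.] [40. 77.] yaw -1.1
scene 501 onplate [623.  -9.] [39. 77.] yaw -1.4
scene 168 onplate [458.  12.] [34. 67.] yaw -83.9
scene 271 bench [ 455. -388.] [40. 72.] yaw 3.5
scene 240 bench [ 394. -267.] [39. 73.] yaw 1.8
```

>>> carry_out(delta_pos=[[-0.64,0.9,0],[-0.64,0.96,0],[-0.64,0.96,0],[-0.64,0.96,0],[-0.64,0.96,0],[-0.64,0.96,0],[-0.64,0.96,0],[-0.64,0.96,0],[-0.64,0.96,0],[-0.64,0.96,0],[-0.64,0.96,0],[-0.64,0.96,0]], spin=[-0.051,0,0,0,0,0,0,0,0,0,0,0])

```text
t: 32.83
eef_pos: [0.4044, -0.2374, 0.1389]
tool_rot: [-3.141, -0.028, 0.001]
force: [1.4, 0.5, 0.6]
finger_gap: 0.0853
finger_force: 0.0
```

>>> carry_out(delta_pos=[[-0.6,0.96,0],[0,0.1,0],[0,0,0],[0,0,0]], spin=[0,0,0,0])

```text
t: 33.17
eef_pos: [0.3884, -0.2681, 0.1389]
tool_rot: [-3.141, -0.027, 0.0]
force: [-0.1, -0.8, -1.0]
finger_gap: 0.0857
finger_force: 0.0
```

```bash
python3 - <<'E'
from h import *
plan([.392,-.268,.012],-89)
E
```

```text
t 33.2 eef [ 388.4 -268.1  138.9] psi -89.0 tilt [-0.     0.001 -1.   ] gap 0.086 F [-0.1 -0.8 -1. ] j6 0.87
  spin -0.000 shift [0.12 0.   4.23] rows 4.2
```

>>> carry_out(delta_pos=[[0.12,0,0.3],[0,0,0.8],[0,0,0.8],[0,0,0.8],[0,0,0.8],[0,0,0.5],[0,0,0.25],[0,0,0],[0,0,0]], spin=[0,0,0,0,0,0,0,0,0])

```text
t: 33.92
eef_pos: [0.3925, -0.2679, 0.0118]
tool_rot: [-3.141, -0.03, 0.0]
force: [0.8, -0.2, 0.1]
finger_gap: 0.0858
finger_force: 0.0
```

>>> carry_out(delta_pos=[[0,0,0],[0,0,0],[0,0,0],[0,0,0],[0,0,0],[0,0,0],[0,0,0],[0,0,0],[0,0,0]], spin=[0,0,0,0,0,0,0,0,0], hand=-1)

```text
t: 34.67
eef_pos: [0.3926, -0.2689, 0.0131]
tool_rot: [3.14, 0.028, 0.002]
force: [-2.0, 2.2, 6.3]
finger_gap: 0.0384
finger_force: 59.3
```

>>> carry_out(delta_pos=[[0,0,-0.2],[0,0,-0.5],[0,0,-0.8],[0,0,-0.8],[0,0,-0.8],[0,0,-0.8],[0,0,0],[0,0,0]], spin=[0,0,0,0,0,0,0,0])

```text
t: 35.33
eef_pos: [0.3924, -0.2688, 0.1295]
tool_rot: [3.14, 0.028, 0.003]
force: [0.1, 0.3, -3.0]
finger_gap: 0.0378
finger_force: 60.5
```

```bash
python3 - <<'E'
from h import *
plan([.524,-.0065,.12],-91.9)
E
```

```text
t 35.3 eef [ 392.4 -268.8  129.5] psi -89.0 tilt [ 0.002 -0.002 -1.   ] gap 0.038 F [ 0.1  0.3 -3. ] j6 0.87
  spin 0.051 shift [ 4.09 -8.88  0.31] rows 8.9
```

>>> carry_out(delta_pos=[[0.4,-0.6,0],[0.43,-0.92,0],[0.43,-0.92,0],[0.43,-0.92,0],[0.43,-0.92,0],[0.43,-0.92,0],[0.43,-0.92,0],[0.43,-0.92,0],[0.43,-0.92,0],[0.25,-0.92,0],[0,0,0],[0,0,0]], spin=[0.051,0,0,0,0,0,0,0,0,0,0,0])

```text
t: 36.33
eef_pos: [0.5217, -0.0044, 0.1263]
tool_rot: [-3.141, 0.048, 0.006]
force: [-0.4, -1.2, -2.4]
finger_gap: 0.0378
finger_force: 60.6
```

>>> carry_out(delta_pos=[[0,0,0.4],[0,0,0.6],[0,0,0.6],[0,0,0.4],[0,0,0],[0,0,0]], spin=[0,0,0,0,0,0])

```text
t: 36.83
eef_pos: [0.5218, -0.0063, 0.0676]
tool_rot: [-3.141, 0.054, 0.003]
force: [-0.1, -0.1, -2.2]
finger_gap: 0.0378
finger_force: 60.7
```

```bash
python3 - <<'E'
from h import *
plan([.524,-.0065,.0545],-91.9)
E
```

```text
t 36.8 eef [521.8  -6.3  67.6] psi -92.0 tilt [-0.002  0.    -1.   ] gap 0.038 F [-0.1 -0.1 -2.2] j6 1.52
  spin -0.001 shift [0.07 0.01 0.44] rows 0.4
```

>>> carry_out(delta_pos=[[0.07,0,0.1],[0,0,0.15],[0,0,0.1],[0,0,0.05],[0,0,0],[0,0,0],[0,0,0]], spin=[0,0,0,0,0,0,0])

```text
t: 37.42
eef_pos: [0.5248, -0.0056, 0.0569]
tool_rot: [-3.141, 0.052, -0.001]
force: [-0.5, -0.4, -1.6]
finger_gap: 0.0379
finger_force: 60.7
```

>>> carry_out(delta_pos=[[0,0,0],[0,0,0],[0,0,0],[0,0,0],[0,0,0],[0,0,0],[0,0,0],[0,0,0]], spin=[0,0,0,0,0,0,0,0], hand=1)

```text
t: 38.08
eef_pos: [0.5247, -0.0057, 0.0567]
tool_rot: [-3.141, 0.052, -0.0]
force: [-0.1, -0.7, 0.7]
finger_gap: 0.0852
finger_force: 0.0
```

>>> carry_out(delta_pos=[[0,0,-0.4],[0,0,-0.8],[0,0,-0.8],[0,0,-0.8],[0,0,0]], spin=[0,0,0,0,0])

```text
t: 38.5
eef_pos: [0.5272, -0.0059, 0.1474]
tool_rot: [3.141, -0.052, 0.016]
force: [1.5, 0.0, 0.6]
finger_gap: 0.0854
finger_force: 0.0
```

```bash
python3 - <<'E'
from h import *
import pads
plan([.453,-.389,.12],-86)
pads.find("scene")
E
```

```text
t 38.5 eef [527.2  -5.9 147.4] psi -91.9 tilt [ 0.01  -0.001 -1.   ] gap 0.085 F [1.5 0.  0.6] j6 1.52
  spin -0.103 shift [-3.37 12.57  0.89] rows 12.6
scene 551 onplate [632. 110.] [41. 77.] yaw -1.1
scene 498 onplate [623.  -9.] [39. 77.] yaw -1.4
scene 589 onplate [502.  11.] [ 72. 123.] yaw -0.7
scene 266 bench [ 455. -388.] [39. 72.] yaw 3.1
```

>>> carry_out(delta_pos=[[-0.26,0.9,0],[-0.26,0.97,0],[-0.26,0.97,0],[-0.26,0.97,0],[-0.26,0.97,0],[-0.26,0.97,0],[-0.26,0.97,0],[-0.26,0.97,0],[-0.26,0.97,0],[-0.26,0.97,0],[-0.26,0.97,0],[-0.26,0.97,0]], spin=[-0.103,0,0,0,0,0,0,0,0,0,0,0])

```text
t: 39.55
eef_pos: [0.4518, -0.3589, 0.1399]
tool_rot: [-3.139, -0.109, 0.002]
force: [0.3, -0.4, -0.3]
finger_gap: 0.0854
finger_force: 0.0
```

>>> carry_out(delta_pos=[[-0.25,0.97,0],[0,0.1,0],[0,0,0],[0,0,0]], spin=[0,0,0,0])

```text
t: 39.88
eef_pos: [0.4472, -0.3897, 0.1399]
tool_rot: [-3.138, -0.109, 0.001]
force: [-0.2, 1.1, 0.3]
finger_gap: 0.0852
finger_force: 0.0
```

```bash
python3 - <<'E'
from h import *
plan([.453,-.389,.012],-86)
E
```

```text
t 39.9 eef [ 447.2 -389.7  139.9] psi -86.0 tilt [-0.001  0.002 -1.   ] gap 0.085 F [-0.2  1.1  0.3] j6 0.72
  spin -0.000 shift [ 0.2  -0.    4.26] rows 4.3
```

>>> carry_out(delta_pos=[[0.2,0,0.3],[0,0,0.8],[0,0,0.8],[0,0,0.8],[0,0,0.8],[0,0,0.5],[0,0,0.25],[0,0,0],[0,0,0]], spin=[0,0,0,0,0,0,0,0,0])

```text
t: 40.63
eef_pos: [0.454, -0.3893, 0.0135]
tool_rot: [-3.14, -0.111, -0.0]
force: [0.8, 0.2, 0.8]
finger_gap: 0.0856
finger_force: 0.0
```

>>> carry_out(delta_pos=[[0,0,0],[0,0,0],[0,0,0],[0,0,0],[0,0,0],[0,0,0],[0,0,0],[0,0,0],[0,0,0]], spin=[0,0,0,0,0,0,0,0,0], hand=-1)

```text
t: 41.38
eef_pos: [0.4549, -0.3907, 0.0161]
tool_rot: [3.137, 0.11, 0.006]
force: [0.1, 3.1, 10.1]
finger_gap: 0.0001
finger_force: 5.2
```

>>> carry_out(delta_pos=[[0,0,-0.2],[0,0,-0.5],[0,0,-0.8],[0,0,-0.8],[0,0,-0.8],[0,0,-0.8],[0,0,0],[0,0,0]], spin=[0,0,0,0,0,0,0,0])

```text
t: 42.05
eef_pos: [0.4539, -0.3905, 0.1321]
tool_rot: [3.137, 0.109, 0.004]
force: [-0.6, 0.6, -1.3]
finger_gap: 0.0002
finger_force: 0.0
```

```bash
python3 - <<'E'
from h import *
plan([.528,.1135,.12],-91.9)
E
```

```text
t 42.0 eef [ 453.9 -390.5  132.1] psi -86.0 tilt [ 0.003 -0.002 -1.   ] gap 0.000 F [-0.6  0.6 -1.3] j6 0.73
  spin 0.103 shift [  1.91 -16.87   0.36] rows 16.9
```

The fingers shut on nothing because the grasp was too shallow. I'll open, recheck the pad, and go deeper.

>>> carry_out(delta_pos=[[0,0,0],[0,0,0],[0,0,0],[0,0,0],[0,0,0],[0,0,0],[0,0,0],[0,0,0]], spin=[0,0,0,0,0,0,0,0], hand=1)

```text
t: 42.72
eef_pos: [0.4534, -0.3899, 0.1301]
tool_rot: [-3.14, -0.11, 0.0]
force: [-0.5, 0.6, 0.5]
finger_gap: 0.0853
finger_force: 0.0
```

```bash
python3 - <<'E'
from h import *
import pads
pads.find("scene")
im,c=shot("wrist","w3")
plan([.453,-.389,.006],-86)
E
```

```text
scene 551 onplate [631. 110.] [41. 77.] yaw -1.1
scene 498 onplate [623.  -9.] [39. 77.] yaw -2.2
scene 607 onplate [502.  11.] [ 70. 124.] yaw -1.8
scene 282 bench [ 453. -388.] [40. 76.] yaw 4.7
t 42.8 eef [ 453.4 -389.9  130.1] psi -86.0 tilt [ 0.  0. -1.] gap 0.085 F [ 0.4 -0.2 -0.7] j6 0.73
  spin -0.000 shift [-0.01 -0.03  4.14] rows 4.1
```

View pics/w3.png

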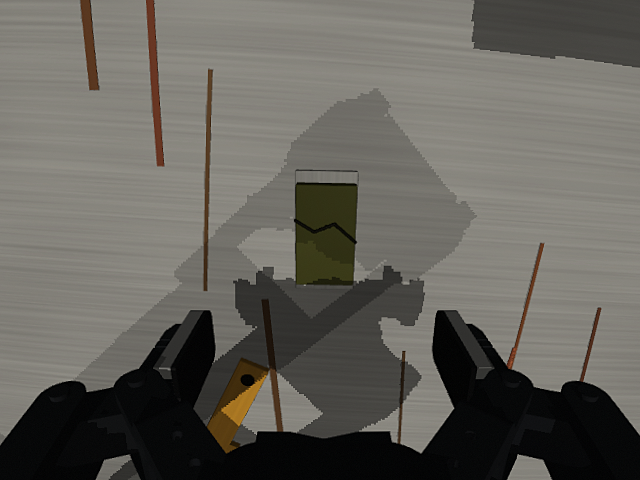

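The pad is still flat and centred at about (326,230), and the brass gauge at (238,400) is clear of the fingers.

>>> carry_out(delta_pos=[[0,0,0.3],[0,0,0.8],[0,0,0.8],[0,0,0.8],[0,0,0.8],[0,0,0.4],[0,0,0.25],[0,0,0],[0,0,0]], spin=[0,0,0,0,0,0,0,0,0])

```text
t: 43.57
eef_pos: [0.4538, -0.3902, 0.0064]
tool_rot: [3.139, 0.11, 0.001]
force: [-0.2, -0.5, 0.4]
finger_gap: 0.0856
finger_force: 0.0
```

>>> carry_out(delta_pos=[[0,0,0],[0,0,0],[0,0,0],[0,0,0],[0,0,0],[0,0,0],[0,0,0],[0,0,0],[0,0,0]], spin=[0,0,0,0,0,0,0,0,0], hand=-1)

```text
t: 44.32
eef_pos: [0.4541, -0.3904, 0.007]
tool_rot: [3.138, 0.11, 0.003]
force: [-0.2, 0.1, 5.7]
finger_gap: 0.0403
finger_force: 61.4
```

>>> carry_out(delta_pos=[[0,0,-0.2],[0,0,-0.5],[0,0,-0.8],[0,0,-0.8],[0,0,-0.8],[0,0,-0.8],[0,0,0],[0,0,0]], spin=[0,0,0,0,0,0,0,0])

```text
t: 44.98
eef_pos: [0.4538, -0.3902, 0.1237]
tool_rot: [3.138, 0.11, 0.003]
force: [0.0, 0.4, -2.8]
finger_gap: 0.0398
finger_force: 60.9
```

```bash
python3 - <<'E'
from h import *
plan([.528,.1135,.12],-91.9)
E
```

```text
t 45.0 eef [ 453.8 -390.2  123.7] psi -86.0 tilt [ 0.002 -0.002 -1.   ] gap 0.040 F [ 0.   0.4 -2.8] j6 0.73
  spin 0.103 shift [  1.92 -16.86   0.1 ] rows 16.9
```

>>> carry_out(delta_pos=[[0.1,-0.5,0],[0.11,-0.95,0],[0.11,-0.95,0],[0.11,-0.95,0],[0.11,-0.95,0],[0.11,-0.95,0],[0.11,-0.95,0],[0.11,-0.95,0],[0.11,-0.95,0],[0.11,-0.95,0],[0.11,-0.95,0],[0.11,-0.95,0]], spin=[0.103,0,0,0,0,0,0,0,0,0,0,0])

```text
t: 45.98
eef_pos: [0.5008, -0.0609, 0.1203]
tool_rot: [-3.14, 0.052, 0.006]
force: [0.8, -0.2, -1.9]
finger_gap: 0.04
finger_force: 61.0
```

>>> carry_out(delta_pos=[[0.11,-0.95,0],[0.11,-0.95,0],[0.11,-0.95,0],[0.11,-0.95,0],[0.11,-0.95,0],[0.06,-0.95,0],[0,-0.2,0],[0,0,0.4],[0,0,0.6],[0,0,0.6],[0,0,0.3],[0,0,0]], spin=[0,0,0,0,0,0,0,0,0,0,0,0])

```text
t: 46.98
eef_pos: [0.5239, 0.1123, 0.0615]
tool_rot: [3.14, -0.054, -0.011]
force: [0.1, -0.4, -1.7]
finger_gap: 0.0401
finger_force: 61.0
```

```bash
python3 - <<'E'
from h import *
plan([.528,.1135,.0485],-91.9)
E
```

```text
t 47.0 eef [523.9 112.3  61.5] psi -92.0 tilt [-0.007 -0.001 -1.   ] gap 0.040 F [ 0.1 -0.4 -1.7] j6 1.75
  spin -0.001 shift [ 0.14 -0.04  0.43] rows 0.4
```

>>> carry_out(delta_pos=[[0.08,0,0.1],[0,0,0.1],[0,0,0.1],[0,0,0.05],[0,0,0],[0,0,0],[0,0,0]], spin=[0,0,0,0,0,0,0])

```text
t: 47.57
eef_pos: [0.5288, 0.1137, 0.0556]
tool_rot: [-3.141, 0.052, -0.001]
force: [0.2, -0.6, -1.8]
finger_gap: 0.0398
finger_force: 61.1
```

>>> carry_out(delta_pos=[[0,0,0],[0,0,0],[0,0,0],[0,0,0],[0,0,0],[0,0,0],[0,0,0],[0,0,0]], spin=[0,0,0,0,0,0,0,0], hand=1)

```text
t: 48.23
eef_pos: [0.5286, 0.1137, 0.0552]
tool_rot: [-3.141, 0.052, 0.0]
force: [1.0, -0.1, 0.5]
finger_gap: 0.0855
finger_force: 0.0
```

>>> carry_out(delta_pos=[[0,0,-0.4],[0,0,-0.8],[0,0,-0.8],[0,0,-0.8],[0,0,-0.8],[0,0,-0.8],[0,0,-0.8],[0,0,-0.8],[0,0,0],[0,0,0]], spin=[0,0,0,0,0,0,0,0,0,0])

```text
t: 49.07
eef_pos: [0.5292, 0.1137, 0.2377]
tool_rot: [-3.14, 0.052, -0.006]
force: [0.0, -0.4, -0.8]
finger_gap: 0.0852
finger_force: 0.0
```

```bash
python3 - <<'E'
from h import *
import pads
plan([.46,.20,.27],-81.5)
im=pads.find("scene")
cv2.imwrite("pics/p8.png",cv2.resize(im[200:400,270:530],(780,600)))
E
```

```text
t 49.1 eef [529.2 113.7 237.7] psi -91.9 tilt [ 0.004  0.001 -1.   ] gap 0.085 F [ 0.  -0.4 -0.8] j6 1.75
  spin -0.182 shift [-1.85 -3.19 -1.08] rows 3.2
scene 554 onplate [632. 110.] [41. 78.] yaw -1.1
scene 495 onplate [623.  -8.] [39. 76.] yaw -2.2
scene 402 onplate [527. 114.] [39. 78.] yaw -3.0
scene 634 onplate [500.  11.] [ 69. 127.] yaw -1.8
```

View pics/p8.png

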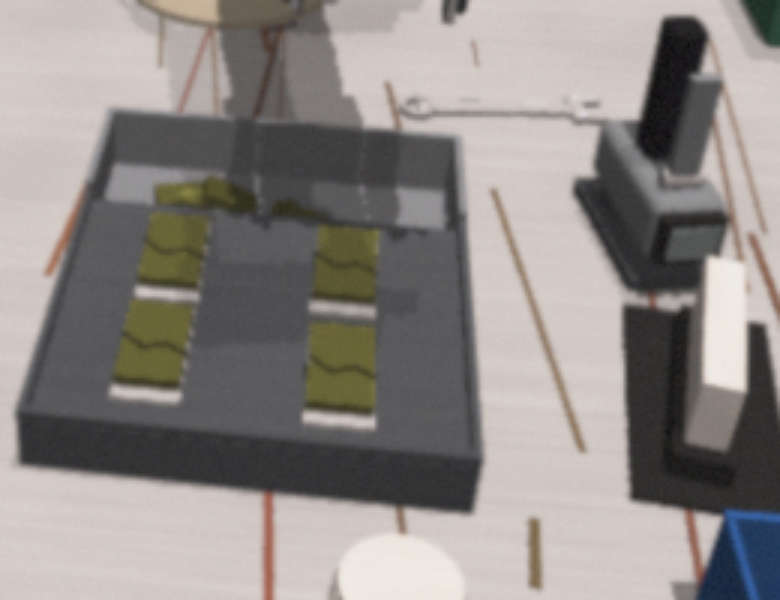

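All four pads lie flat and separate on the plate, and the chips are in the trough. The scanner's grip top is at (684,25) and the trigger's top at (706,75) in this crop; I'll turn those into positions.

```bash
python3 - <<'E'
from h import *
c=eyes.camera_params("scene"); c["pose"]=np.array(c["pose"])
print(np.round(cast([(498,208.3),(501,205.5)],c,.19)*1000,0), np.round(cast([(505.3,225)],c,.172)*1000,0), np.round(cast([(503,221)],c,.172)*1000,0))
im=cv2.imread("pics/top0.png"); ct=eyes.camera_params("top"); ct["pose"]=np.array(ct["pose"])
for y,lab in((.345,"g"),): print(np.round(proj([[.399,.34,.19],[.449,.347,.163]],ct),1))
print(np.round(cast([(150+95/4,160+452/4)],ct,.19)*1000,0),np.round(cast([(150+103/4,160+393/4)],ct,.172)*1000,0))
E
```

```text
[[405. 340. 190.]
 [391. 349. 190.]] [[442. 351. 172.]] [[426. 350. 172.]]
[[173.5 273.6]
 [175.  255.4]]
[[400. 339. 190.]] [[440. 342. 172.]]
```

>>> carry_out(delta_pos=[[0,0,0],[0,0,0],[0,0,0],[0,0,0],[0,0,0],[0,0,0],[0,0,0],[0,0,0],[0,0,0]], spin=[-0.085,-0.085,0,0,0,0,0,0,0], hand=-1)

```text
t: 49.87
eef_pos: [0.5286, 0.1137, 0.2352]
tool_rot: [-3.134, -0.214, -0.0]
force: [0.1, -1.3, -0.4]
finger_gap: 0.0001
finger_force: 0.0
```

```bash
python3 - <<'E'
from h import *
plan([.480,.351,.238],-82)
E
```

```text
t 49.9 eef [528.6 113.7 235.2] psi -82.2 tilt [ 0.  0. -1.] gap 0.000 F [ 0.1 -1.3 -0.4] j6 1.58
  spin -0.003 shift [-0.5  -8.06 -0.09] rows 8.1
```

>>> carry_out(delta_pos=[[0,-0.7,0],[-0.06,-0.9,0],[-0.06,-0.9,0],[-0.06,-0.9,0],[-0.06,-0.9,0],[-0.06,-0.9,0],[-0.06,-0.9,0],[-0.06,-0.9,0],[-0.08,-0.9,0],[0,-0.16,0],[0,0,0]], spin=[0,0,0,0,0,0,0,0,0,0,0])

```text
t: 50.78
eef_pos: [0.4802, 0.3525, 0.2348]
tool_rot: [3.134, 0.218, -0.001]
force: [0.1, -0.7, -0.4]
finger_gap: -0.0003
finger_force: 0.0
```

```bash
python3 - <<'E'
from h import *
plan([.480,.351,.148],-82)
im,c=shot("wrist","w4")
E
```

```text
t 50.8 eef [480.2 352.5 234.8] psi -82.0 tilt [-0. -0. -1.] gap -0.000 F [ 0.1 -0.7 -0.4] j6 2.00
  spin -0.000 shift [-0.01  0.05  2.89] rows 2.9
```

View pics/w4.png

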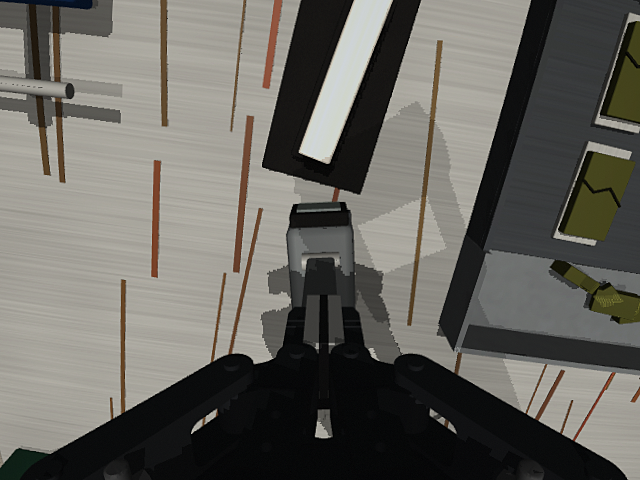

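The wrist view shows the fingers, at about (322,330), in line with the scanner's axis and its trigger at x≈320. The scraper is at the top, and the pads and chips at the right are undisturbed.

>>> carry_out(delta_pos=[[0,0.05,0.3],[0,0,0.6],[0,0,0.7],[0,0,0.7],[0,0,0.5],[0,0,0.1],[0,0,0],[0,0,0]], spin=[0,0,0,0,0,0,0,0])

```text
t: 51.5
eef_pos: [0.4816, 0.3491, 0.1491]
tool_rot: [-3.134, -0.213, -0.002]
force: [-0.4, 1.3, -0.1]
finger_gap: -0.0001
finger_force: 0.0
```

>>> carry_out(delta_pos=[[-0.2,0,0],[-0.2,0,0],[-0.1,0,0],[-0.1,0,0],[0,0,0],[0,0,0]], spin=[0,0,0,0,0,0])

```text
t: 52.0
eef_pos: [0.4631, 0.3473, 0.1485]
tool_rot: [-3.134, -0.215, -0.001]
force: [-0.5, -0.3, -0.5]
finger_gap: -0.0003
finger_force: 0.0
```

>>> carry_out(delta_pos=[[-0.1,0,0],[-0.1,0,0],[0,0,0],[0,0,0]], spin=[0,0,0,0])

```text
t: 52.33
eef_pos: [0.4577, 0.3464, 0.1486]
tool_rot: [-3.134, -0.214, -0.003]
force: [3.7, -0.6, 1.0]
finger_gap: 0.0
finger_force: 2.2
```

>>> carry_out(delta_pos=[[-0.1,0,0],[-0.1,0,0],[0,0,0],[0,0,0]], spin=[0,0,0,0])

```text
t: 52.67
eef_pos: [0.4521, 0.3454, 0.1485]
tool_rot: [-3.134, -0.214, -0.003]
force: [5.9, -0.5, -0.9]
finger_gap: -0.0003
finger_force: 3.0
```

>>> carry_out(delta_pos=[[-0.1,0,0],[-0.1,0,0],[-0.1,0,0],[0,0,0],[0,0,0]], spin=[0,0,0,0,0])

```text
t: 53.08
eef_pos: [0.4436, 0.3441, 0.1481]
tool_rot: [3.134, 0.214, 0.005]
force: [9.5, -0.0, -2.7]
finger_gap: -0.0001
finger_force: 4.1
```

>>> carry_out(delta_pos=[[-0.1,0,0],[0,0,0],[0,0,0],[0,0,0]], spin=[0,0,0,0])

```text
t: 53.42
eef_pos: [0.442, 0.3439, 0.1485]
tool_rot: [-3.133, -0.213, -0.01]
force: [14.6, 2.1, -3.8]
finger_gap: 0.0001
finger_force: 6.6
```

>>> carry_out(delta_pos=[[-0.1,0,0],[0,0,0],[0,0,0],[0,0,0]], spin=[0,0,0,0])

```text
t: 53.75
eef_pos: [0.4413, 0.3438, 0.1492]
tool_rot: [-3.132, -0.211, -0.02]
force: [24.7, 4.9, -7.7]
finger_gap: -0.0001
finger_force: 11.4
```

The force is climbing while the finger no longer moves, so the trigger is on its stop. Now I back off and rise.

>>> carry_out(delta_pos=[[0.3,0,0],[0.4,0,0],[0.4,0,0],[0.4,0,0],[0.1,0,0],[0,0,0],[0,0,-0.5],[0,0,-0.8],[0,0,-0.8],[0,0,-0.8],[0,0,-0.5],[0,0,0]], spin=[0,0,0,0,0,0,0,0,0,0,0,0])

```text
t: 54.75
eef_pos: [0.4841, 0.3508, 0.2546]
tool_rot: [-3.131, -0.215, -0.009]
force: [0.9, 0.6, 0.9]
finger_gap: -0.0002
finger_force: 0.0
```

```bash
python3 - <<'E'
from h import *
import pads
plan([.48,.35,.24])
im=pads.find("scene")
cv2.imwrite("pics/p9.png",cv2.resize(im[190:400,130:530],(780,410)))
E
```

```text
t 54.8 eef [484.1 350.8 254.6] psi -82.1 tilt [ 0.005  0.004 -1.   ] gap -0.000 F [0.9 0.6 0.9] j6 2.00
  spin 0.000 shift [-0.14  0.01  0.49] rows 0.5
scene 551 onplate [632. 110.] [41. 77.] yaw -1.1
scene 497 onplate [623.  -8.] [39. 76.] yaw -2.7
scene 404 onplate [527. 114.] [40. 77.] yaw -3.1
scene 617 onplate [500.  11.] [ 70. 127.] yaw -1.8
```

View pics/p9.png

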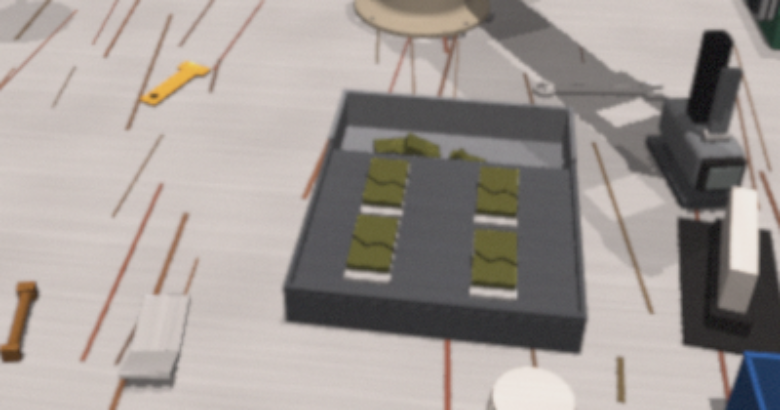

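The picture shows all four pads flat on the plate, the chips in the trough, the scraper upright on its mat, the trigger released and the arm clear.

>>> carry_out(delta_pos=[[0,0,0],[0,0,0],[0,0,0],[0,0,0]], spin=[0,0,0,0])

```text
t: 55.13
eef_pos: [0.4836, 0.3499, 0.2488]
tool_rot: [3.133, 0.215, -0.003]
force: [-0.0, 0.2, -0.2]
finger_gap: 0.0
finger_force: 0.0
```

```bash
python3 -c "
from station import r
print(r.finish_job())"
```

```text
the job is handed in; nothing more can be done
None
```

I handed the job in at about 55 s of the 210 s; no verdict came back, but my last views show all three chips in the trough, the scraper upright on its mat, the four pads flat and apart on the plate, and the trigger squeezed to its stop and released.

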